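# Fetch the screwdriver from under the drawer cabinet with the grabber

## Robot

A 6-joint arm with a two-finger parallel gripper is mounted at the origin on a cart in front of the work surface, level with it; the furniture and walls round the work are solid. World frame = base frame: x ahead of the robot, y to its left, z up, the work surface at z = 0. Lengths are in m, angles in rad, forces in N, time in s.
With the tool pointing down it reaches from about 0.275 to 0.825 m from the base axis. Payload 5.2 kg.
Tool frame: the origin (TCP) lies midway between the tips of the shut fingers; the grasp point (between the pads) lies behind it (env.hold_point_z is the x of the grasp point in the tool frame, in m); x points along the fingers, z is the direction in which the jaws open and shut, and the axes are right-handed (so a half turn about x gives the same grasp; the last joint's range is limited). The gripper opens to 93 mm and grips with 3 to 60 N. Pads are 15 mm wide; open, the fingers measure 128 mm over their backs; the gripper's body (75 mm by 188 mm) begins 65 mm behind the grasp point.
Start: joints at [-1.541, 0.259, 1.535, -0, 1.348, -0.203], TCP at [0.127, -0.535, 0.219] pointing down, gripper open.
Joint ranges: [-3.14, 3.14], [-0.91, 2.08], [0.19, 2.58], [-1.22, 4.36], [0.22, 2.71], [-3.12, 3.12]. Speed limits (rad/s): [2.57, 2.57, 3.14, 3.14, 3.14, 3.14].

## Interface

Orientations are given as a rotation vector (axis times angle).
In Python, from workcell import env, imaging gives the robot as it stands. The module is installed in compiled form; this text tells all that it offers.
- The arm moves only by the shell command python3 -m handwheel 'ROWS'. ROWS is JSON, a list of rows, each a list of 3 entries, a list of its own where there are three numbers: the shift along the tool's x, y, z in units of 40 cm (1.0 is 40 cm), then the turn about the tool's x in units of 90 degrees (1.0 is 90 degrees), then the closure, from -1 (fully open) to 1 (shut). In form: [[[tx, ty, tz], roll, gripper], ...]. A call has 1 to 12 rows; each row shifts and turns the commanded pose from where the row before left it, along the tool's axes as they then stand; what a row does not reach is not made up. A row lasts 1/12 s, in which the tool goes at most 41.7 mm and 7.16 degrees, less where a joint would pass 70% of its speed; a pose out of reach is approached as far as the arm can. A call with a number of a shift or a turn outside -1 to 1 is refused whole. A call with a gripper value outside its range is refused whole. The fingers move at their own pace and stop on an object; the grip force is fixed at half the most. Time passes only in rows, so rows that do not move let the fingers close. It gives the time, the measured TCP pose, the force and the opening at its end, in the units of the state.
- env.get_obs(): the state, without advancing time (a new reading comes with each control period).
- imaging.camera(name): name is "scene" or "top" or "wrist"; returns a dict with "image" (384x512x3 uint8, red, green, blue), "vfov" (degrees; the focal length in pixels is half the picture's height over the tangent of half this angle, whatever the lens; pixels are square), "cx", "cy" (the principal point, pixels), "xyz" and "rotation" of the camera in the world. Camera axes: x right, y down, z forward; pixel columns grow to the right and rows downward; lengths in m; the calibration is good to about 2 mm. A picture is of the moment at which its call begins. There is no depth.
- env.sign_off(): hands the job in, once; it reports no verdict.
The state is a dict: "t": time; "q": joint angles; "joint_velocities": joint speeds; "joint_torque": joint torques, N m; "tcp_pos": TCP position; "eef_rot": TCP orientation; "ft_force": force on the tool from outside, world axes, zero at the start; "torque": the same for the moment, N m; "width": finger opening in m.
Only numpy, scipy, OpenCV 4.12 (cv2) and the standard library are available. Lean on these libraries where they do the work, as an engineer would, in place of code of your own. Each camera call takes 0.05 s, during which the arm holds its last target.

## Task

The yellow screwdriver has rolled into the low gap under the drawer cabinet. Take the grabber from its stand, squeeze its bar to grip the screwdriver while it is still under there, draw it out and leave it lying on the green bench mat, then put the grabber back on its stand as you found it. Never touch the yellow screwdriver with the fingers, and leave the red screwdriver and the green-lidded jar where they are.

Things in the scene. Friction and masses are not known exactly. Their poses are not given: they have to be found in the camera images.
- grabber: Pick-up grabber (reacher), 0.20 kg: black and orange grip, square aluminium tube, two orange-padded jaws. Origin on its axis at the middle of the grip; x along the tube to the jaws, y to the black half of the grip, z to its back (jaws hang on the -z side). Grip x -56..50, z -15..15 mm; flat outer faces at y = +28 (black half, fixed) and y = -28 (orange squeeze bar at rest). Balances near x = 45.
- grabber_tube (a point): Point on the grabber's axis at x = 79 mm, where the stand's fork takes the tube. Black front housing x 50..72 (44 wide, 30 high), square tube 14 x 14 mm x 72..148, black jaw head x 148..172 (36 wide, 20 high).
- grabber_jaws (a point): Midway between the jaw pads, at x = 210, y = 0, z = -20 mm in the grabber's frame; same axes. Pads x 193..226, z -33..-7. Open, they are 45 mm apart at the rear and 64 mm at the tips, 82 mm over the outsides. Under the cabinet the grabber must lie about level with its axis 37 to 42 mm above the table.
- squeeze_bar (a joint): Travel of the orange bar towards the black half, m: 0 free, jaws open; 0.018 fully in, pads 7-11 mm apart; about 0.013 on a 24 mm handle. It slides along the grabber's y; its spring resists with 8 N at 0 to 13 N at 0.018. A grip held at 48 to 53 mm wide carries the grabber, jaws open; closing further with 25 to 40 N clamps. As both fingers close, the grabber shifts to its -y by half the travel.
- jaw_left: The grabber's jaw on its +y side, linked to the squeeze bar. Origin at its pivot, x = 160, y = 10 mm in the grabber's frame.
- jaw_right: The grabber's jaw on its -y side, linked to the squeeze bar. Origin at its pivot, x = 160, y = -10 mm in the grabber's frame.
- grabber_stand: Fixed stand, dark steel on a 160 x 84 x 10 mm plywood foot, that carries the grabber sloping, handle high. Origin on the table straight under the grabber's place; x is the level direction in which the stored grabber points, z up. A rubber rest 39 to 53 mm behind the grabber's origin carries the grip's underside. The grabber lifts off straight up.
- stand_rest (a point): Place of the grabber's origin on the stand, 200 mm above the table over the stand's origin; axes as the stand's. There the grabber's y is along the stand's y and its x points along the stand's x but 42 degrees downward.
- stand_fork (a point): Place of grabber_tube on the stand: the middle of the steel fork. Its slot is 19 mm wide, open at right angles to the stored grabber's axis on its back (z) side, with a mouth flared to about 42 mm; the prongs end 24 mm beyond the axis. The grabber's front housing stops against the fork's upper face.
- parts_cabinet: Fixed grey drawer cabinet on four 24 mm square legs at its corners: 240 deep (x), 340 wide (y); underside 70 mm, top 245 mm above the table; a blue tub, a roll of tape and a pen pot (to 391 mm) stand on it. Origin on the table under its centre. The drawer side is at x = -120 mm and faces -x. The gap is 290 mm wide between the legs.
- driver_yellow: Yellow screwdriver, 173 mm long, about 0.09 kg, lying on the table under the cabinet, handle towards the drawer side. Origin at the middle of its length, on its underside (its axis is 11 mm higher). y points along it to the handle: butt y = +86, six-sided handle y -6..86 mm, 24 wide, 22 high; blade 6 mm thick to y = -86.
- bench_mat: Fixed dark green bench mat with a pale border line, 240 (x) x 200 (y) x 2.4 mm, flat on the table in front of the cabinet. Origin under its centre, z up.
- driver_red: Red screwdriver, 198 mm long, lying beyond the mat; origin in its middle, y to its handle. To be left alone.
- jar_green: Glass jar with a green lid, 74 mm across, 90 mm tall, standing to the right beyond the mat; origin under its centre. To be left alone.
Things that resemble listed ones, but are neither listed nor needed, are in the scene too. Of the things that look like the grabber_stand, the largest one is meant.

How it is judged:
On the way, in this order (a step that is already met when the one before it is completed fails the run):
1. the grabber is lifted off its stand (distance between grabber and stand_rest above 0.05 m), for 0.2 s.
2. the jaws are squeezed on the screwdriver while it still lies under the cabinet (contact force between each of jaw_left, jaw_right and driver_yellow above 1 N and value of joint squeeze_bar above 0.006 m and x of driver_yellow in the frame of parts_cabinet above -0.06 m), for 0.2 s.
3. the screwdriver lies on the mat, let go by the grabber (x of driver_yellow in the frame of bench_mat between -0.12 and 0.12 m and y of driver_yellow in the frame of bench_mat between -0.1 and 0.1 m and z of driver_yellow in the frame of bench_mat below 0.008 m and angle between driver_yellow's own y axis and vertical between 1.45 and 1.69 rad and contact force between grabber and driver_yellow below 0.1 N and linear speed of driver_yellow below 0.02 m/s), for 0.3 s.
At the end, for the whole second after the job is handed in: The yellow screwdriver lies flat and at rest with its middle on the mat (within 120 mm of the mat's centre along x and 100 mm along y), and the grabber rests on its stand, within 15 mm and 6 degrees of its place, bar released (x of driver_yellow in the frame of bench_mat between -0.12 and 0.12 m and y of driver_yellow in the frame of bench_mat between -0.1 and 0.1 m and z of driver_yellow in the frame of bench_mat below 0.008 m and angle between driver_yellow's own y axis and vertical between 1.45 and 1.69 rad and linear speed of each of driver_yellow, grabber below 0.01 m/s and distance between grabber and stand_rest below 0.015 m and angle between grabber's own x axis and vertical between 2.2 and 2.41 rad and angle between the y axis of grabber and the y axis of grabber_stand, either way round below 0.12 rad and value of joint squeeze_bar below 0.003 m); the robot touches nothing.
It fails at once if the fingers touch the yellow screwdriver (contact force between the fingers and driver_yellow above 0.5 N).
It fails at once if the red screwdriver is pushed away by more than 30 mm (distance of driver_red from where it was at the start of the episode above 0.03 m).
It fails at once if the green-lidded jar is moved by more than 30 mm or tipped (distance of jar_green from where it was at the start of the episode above 0.03 m or angle between jar_green's own z axis and vertical above 0.4 rad).
It also fails if it takes over 58 s, if anything falls off the work surface, if the arm or the gripper's body presses on something with over 40 N, if the wrist force passes 120 N, or if a joint passes its speed limit or range.

## Working session

There is one attempt and no reset: what is moved stays moved. The work goes in short steps, Python scripts to look and compute and a shell command to move; the robot and the scene stay as the last step left them, time stands still between calls to the robot, and variables do not carry over. Pictures are saved under pics/ and viewed, and the job is handed in when it is done.

```bash
ls; mkdir -p pics
cat > h.py <<'E'
import numpy as np, cv2
from scipy.spatial.transform import Rotation as R
from workcell import env, imaging
def snap(name, fn):
    c=imaging.camera(name); cv2.imwrite('pics/'+fn, c['image'][:,:,::-1]); np.savez('pics/'+fn+'.npz',**c); return c
def load(fn): return dict(np.load('pics/'+fn+'.npz'))
def ray(c,u,v):
    f=c['image'].shape[0]/2/np.tan(np.radians(float(c['vfov']))/2)
    d=np.array([(u-c['cx'])/f,(v-c['cy'])/f,1.]); Rm=np.array(c['rotation'])
    if Rm.shape!=(3,3): Rm=R.from_rotvec(Rm).as_matrix()
    d=Rm@d; return np.array(c['xyz']),d/np.linalg.norm(d)
def onz(c,u,v,z):
    o,d=ray(c,u,v); return o+d*(z-o[2])/d[2]
def tri(*rs):
    A=np.zeros((3,3));b=np.zeros(3)
    for o,d in rs:
        P=np.eye(3)-np.outer(d,d);A+=P;b+=P@o
    p=np.linalg.solve(A,b); return p,[np.linalg.norm((np.eye(3)-np.outer(d,d))@(p-o)) for o,d in rs]
def proj(c,p):
    f=c['image'].shape[0]/2/np.tan(np.radians(float(c['vfov']))/2)
    Rm=np.array(c['rotation'])
    q=Rm.T@(np.array(p)-c['xyz']); return c['cx']+f*q[0]/q[2], c['cy']+f*q[1]/q[2]
E
python3 - <<'E'
from h import *
for n in ['scene','top','wrist']:
    c=snap(n,n+'0.png'); print(n,c['vfov'],c['cx'],c['cy'],c['xyz'],np.array(c['rotation']).round(3).tolist())
o=env.get_obs(); print(o, env.hold_point_z)
E
```

```text
pics
scene 55.02516539955954 258.038915761802 189.74789508802124 [-0.59723802  0.39842726  0.93418512] [-1.267, 1.981, -1.148]
top 57.61868427130213 258.92739167982086 192.58613817732115 [ 0.33348019 -0.18942606  1.46375009] [-2.105, 2.157, -0.202]
wrist 69.40786157345597 254.8064089206631 188.70234948282356 [ 0.19745894 -0.51841026  0.3848489 ] [2.297, -1.813, -0.242]
{'t': 0.15, 'q': array([-1.54076295e+00,  2.59180890e-01,  1.53583249e+00, -4.75144697e-05,
        1.34799170e+00, -2.02792015e-01]), 'joint_velocities': array([-0.00138794, -0.00327367, -0.00397542, -0.00108343,  0.00038002,
        0.00013498]), 'joint_torque': array([-3.63759891e-04, -4.37643778e+01, -2.84232920e+01,  7.18160206e-02,
        3.80152452e-02, -9.80586015e-05]), 'tcp_pos': array([ 0.12689747, -0.53472721,  0.21800551]), 'eef_rot': array([ 1.03700367,  1.3113519 , -1.0352472 ]), 'ft_force': array([ 0.53974019, -0.34880111, -0.18778387]), 'torque': array([ 0.03096551, -0.01642933, -0.00137776]), 'width': 0.09319588171303292} -0.0188
```

View pics/scene0.png

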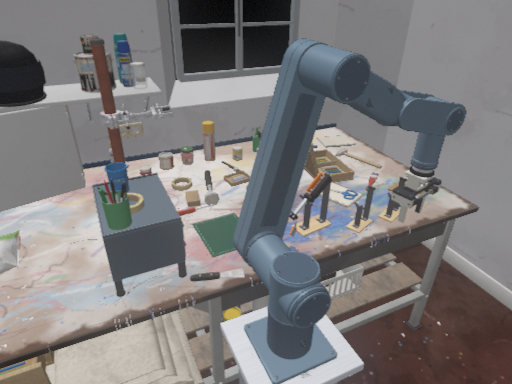

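View pics/top0.png

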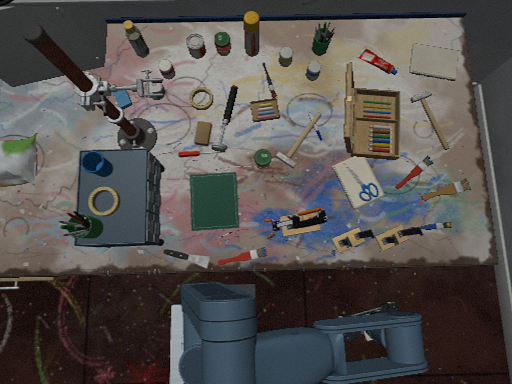

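View pics/wrist0.png

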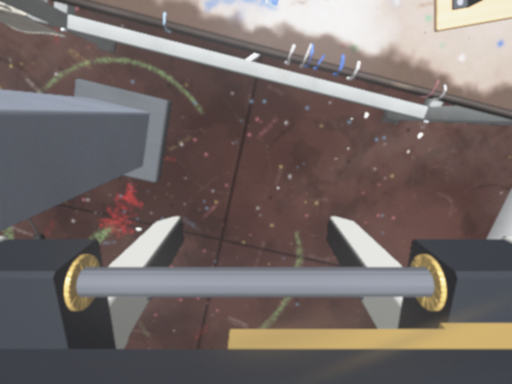

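```bash
sed -i "s/    Rm=np.array(c\['rotation'\])$/    Rm=R.from_rotvec(c['rotation']).as_matrix()/" h.py
python3 - <<'E'
from h import *
o=env.get_obs(); print(R.from_rotvec(o['eef_rot']).as_matrix().round(3))
for n in ['scene','top','wrist']:
    c=load(n+'0.png'); print(n,R.from_rotvec(c['rotation']).as_matrix().round(3).tolist())
T=R.from_rotvec(o['eef_rot']).as_matrix(); c=load('wrist0.png')
print('cam in tool',T.T@(c['xyz']-o['tcp_pos']),(T.T@R.from_rotvec(c['rotation']).as_matrix()).round(3))
c=load('top0.png')
for nm,u,v in [('cabTL',79,151),('cabBR',160,245),('matTL',192,173),('matTR',238,172),('matBL',191,230),('matBR',239,227),('jar',262,157)]:
    z=.245 if 'cab' in nm else .0024
    print(nm,onz(c,u,v,z).round(3))
a=c['image'][:,:,::-1]
cv2.imwrite('pics/topz.png',cv2.resize(a[190:260,245:365],None,fx=6,fy=6,interpolation=cv2.INTER_CUBIC))
cv2.imwrite('pics/topm.png',cv2.resize(a[140:270,70:270],None,fx=4,fy=4,interpolation=cv2.INTER_CUBIC))
a=load('scene0.png')['image'][:,:,::-1]
cv2.imwrite('pics/scz.png',cv2.resize(a[160:240,270:400],None,fx=6,fy=6,interpolation=cv2.INTER_CUBIC))
cv2.imwrite('pics/scc.png',cv2.resize(a[170:300,80:260],None,fx=4,fy=4,interpolation=cv2.INTER_CUBIC))
E
```

```text
[[-0.     0.973  0.231]
 [ 0.001  0.231 -0.973]
 [-1.     0.    -0.001]]
scene [[-0.428, -0.464, 0.775], [-0.904, 0.203, -0.377], [0.017, -0.862, -0.506]]
top [[-0.025, -0.984, 0.179], [-1.0, 0.023, -0.011], [0.006, -0.179, -0.984]]
wrist [[0.232, -0.939, -0.253], [-0.973, -0.224, -0.059], [-0.001, 0.26, -0.966]]
cam in tool [-0.16682647  0.07246226  0.00017218] [[-0.    -0.26   0.966]
 [ 0.001 -0.966 -0.26 ]
 [ 1.     0.001  0.   ]]
cabTL [0.723 0.444 0.245]
cabBR [0.38  0.143 0.245]
matTL [0.692 0.08  0.002]
matTR [ 0.692 -0.118  0.002]
matBL [0.448 0.082 0.002]
matBR [ 0.455 -0.119  0.002]
jar [ 0.756 -0.223  0.002]
```

View pics/topz.png

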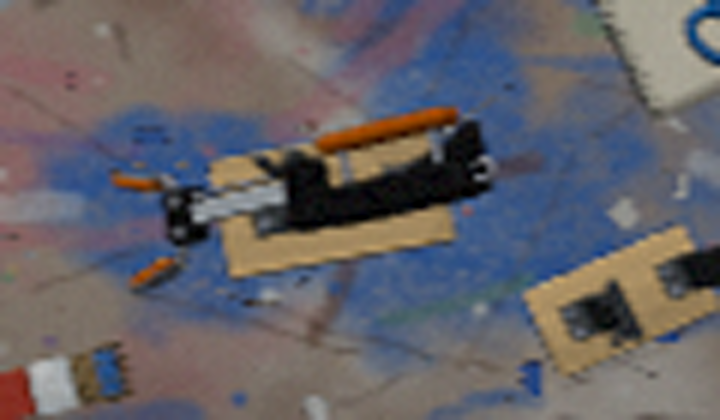

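View pics/scz.png

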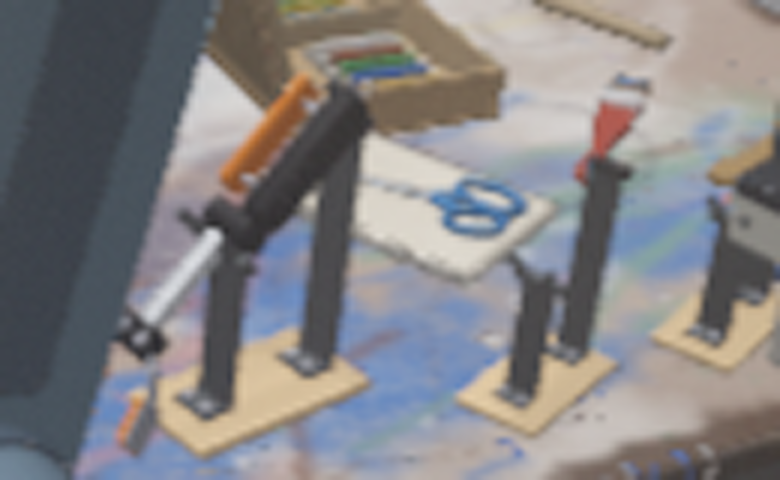

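View pics/scc.png

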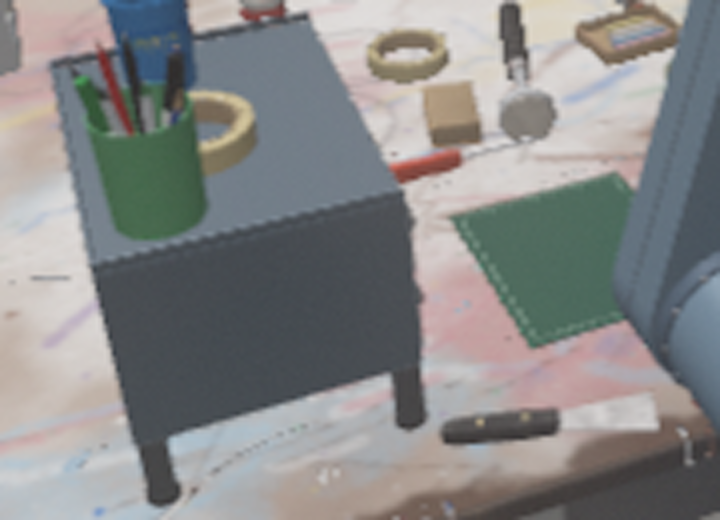

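View pics/topm.png

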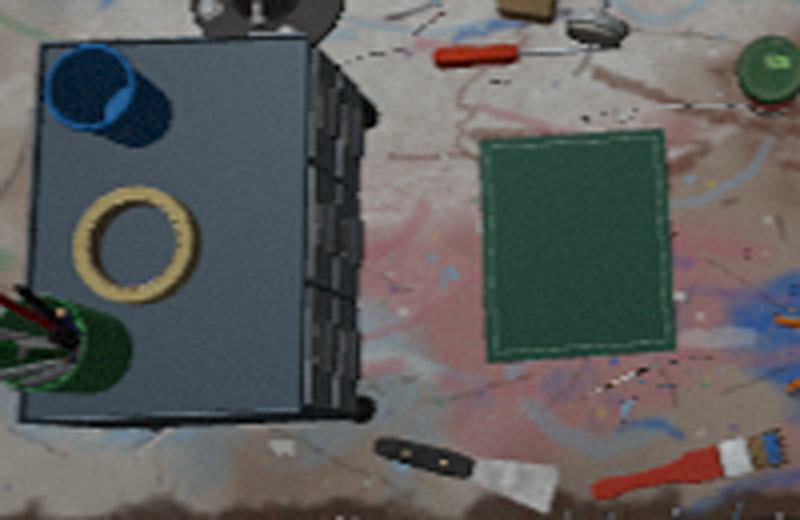

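Run:
```python
from h import *
t=load('top0.png'); s=load('scene0.png')
print('foot scene',[onz(s,270+u/6,160+v/6,.01).round(3).tolist() for u,v in [(205,457),(370,380),(285,328),(153,382)]])
print('foot top',[onz(t,245+u/6,190+v/6,.01).round(3).tolist() for u,v in [(230,276),(455,238),(208,162)]])
def T(n,a,b):
    p,e=tri(ray(t,245+a[0]/6,190+a[1]/6),ray(s,270+b[0]/6,160+b[1]/6)); print(n,p.round(3),np.round(e,4))
T('handle end',(482,165),(352,95)); T('jawhead',(182,218),(140,335)); T('housing',(300,190),(228,225))
T('bar front end top',(320,145),(232,180)); T('bar rear',(455,115),(312,85))
C=lambda z,pts:[onz(t,70+u/4,140+v/4,z).round(3).tolist() for u,v in pts]
print('cabtop',C(.245,[(42,44),(308,38),(302,416),(20,418)]))
print('cab scene', [onz(s,80+u/4,170+v/4,.245).round(3).tolist() for u,v in [(52,62),(95,262),(402,195),(308,17)]], 'legs',[onz(s,80+u/4,170+v/4,0).round(3).tolist() for u,v in [(165,500),(412,425)]])
print('mat',C(.0024,[(480,140),(662,129),(677,348),(490,361)]))
print('mat scene',[onz(s,80+u/4,170+v/4,.0024).round(3).tolist() for u,v in [(450,215),(615,173),(535,347)]])
print('legs top',C(0,[(370,420),(372,118)]))
```

```text
foot scene [[0.403, -0.302, 0.01], [0.432, -0.458, 0.01], [0.513, -0.439, 0.01], [0.493, -0.314, 0.01]]
foot top [[0.413, -0.302, 0.01], [0.435, -0.459, 0.01], [0.492, -0.29, 0.01]]
handle end [ 0.463 -0.435  0.232] [0.0012 0.0012]
jawhead [ 0.446 -0.267  0.094] [0.0019 0.0019]
housing [ 0.457 -0.337  0.157] [0.0014 0.0014]
bar front end top [ 0.481 -0.351  0.176] [0.0039 0.0039]
bar rear [ 0.493 -0.422  0.228] [0.0002 0.0002]
cabtop [[0.723, 0.438, 0.245], [0.723, 0.199, 0.245], [0.384, 0.193, 0.245], [0.389, 0.435, 0.245]]
cab scene [[0.732, 0.433, 0.245], [0.399, 0.428, 0.245], [0.391, 0.195, 0.245], [0.727, 0.198, 0.245]] legs [[0.39, 0.418, 0.0], [0.391, 0.208, 0.0]]
mat [[0.683, 0.088, 0.002], [0.691, -0.107, 0.002], [0.455, -0.12, 0.002], [0.446, 0.075, 0.002]]
mat scene [[0.682, 0.086, 0.002], [0.685, -0.106, 0.002], [0.443, 0.074, 0.002]]
legs top [[0.389, 0.199, 0.0], [0.711, 0.205, 0.0]]
```

```bash
python3 -m handwheel '[[[0,0.07,-0.07],0,-1],[[0,0.07,-0.07],0,-1],[[0,0.07,-0.07],0,-1],[[0,0.07,-0.07],0,-1],[[0,0.07,-0.07],0,-1],[[0,0.07,-0.07],0,-1],[[0,0.07,-0.07],0,-1],[[0,0.07,-0.07],0,-1],[[0,0.07,-0.07],0,-1],[[0,0.07,-0.07],0,-1],[[0,0.07,-0.07],0,-1],[[0,0.07,-0.07],0,-1]]'
```

```text
t: 1.15
tcp_pos: [0.3768, -0.1288, 0.2187]
eef_rot: [1.036, 1.31, -1.036]
ft_force: [0.9, -0.2, 0.8]
width: 0.0934
```

```bash
python3 -m handwheel '[[[0.02,0.07,-0.07],0,-1],[[0.02,0.07,-0.07],0,-1],[[0.02,0.07,-0.07],0,-1],[[0.02,0.07,-0.07],0,-1],[[0.02,0.07,-0.07],0,-1],[[0.02,0.07,-0.07],0,-1],[[0.1,0,0],0,-1],[[0.1,0,0],0,-1],[[0.09,0,0],0,-1],[[0.08,0,0],0,-1],[[0.02,0,0],0,-1],[[0,0,0],0,-1]]'
python3 - <<'E'
from h import *
c=snap('wrist','w1.png'); print(c['xyz'], env.get_obs()['tcp_pos'])
E
```

```text
t: 2.15
tcp_pos: [0.4987, 0.0717, 0.0124]
eef_rot: [1.034, 1.316, -1.04]
ft_force: [0.4, 0.3, 0.1]
width: 0.0926
[0.57028864 0.08813813 0.17883915] [0.50060562 0.07152314 0.0143498 ]
```

View pics/w1.png

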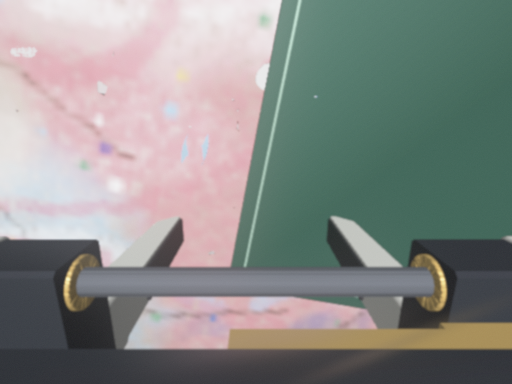

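```bash
python3 -m handwheel '[[[-0.03,0,0.02],0.067,-1],[[-0.03,0,0.02],0.067,-1],[[-0.03,0,0],0.067,-1],[[0,0,0],0,-1],[[0,0,0],0,-1]]'
python3 - <<'E'
from h import *
c=snap('wrist','w2.png'); print(c['xyz'], env.get_obs()['tcp_pos'])
E
```

```text
t: 2.62
tcp_pos: [0.506, 0.0555, 0.0533]
eef_rot: [1.27, 1.166, -1.264]
ft_force: [0.1, 0.4, 0.4]
width: 0.0929
[0.57731732 0.04965068 0.22058929] [0.50497374 0.05568007 0.05223699]
```

View pics/w2.png

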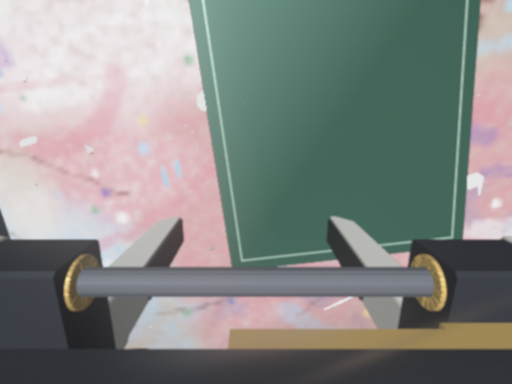

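```bash
python3 - <<'E'
from h import *
c=load('w2.png')
for v in (0,60,120,180,205): print(v,onz(c,0,v,0).round(3),onz(c,0,v,.07).round(3),onz(c,0,v,.02).round(3))
t=load('top0.png')
# spatial: drawer face lower edge check
for v in (160,200,235): print([onz(t,u,v,0).round(3).tolist() for u in (156,162)])
E
python3 -m handwheel '[[[0,0.08,-0.04],0.067,-1],[[0,0.1,-0.02],0.067,-1],[[0,0.08,0],0.067,-1],[[0,0,0],0,-1],[[0,0,0],0,-1]]'
python3 - <<'E'
from h import *
c=snap('wrist','w3.png'); print(c['xyz'], env.get_obs()['tcp_pos'])
for v in (0,60,120,180,205): print(v,onz(c,0,v,0).round(3),onz(c,0,v,.07).round(3),onz(c,0,v,.02).round(3))
E
```

```text
0 [0.669 0.221 0.   ] [0.64  0.166 0.07 ] [0.661 0.205 0.02 ]
60 [0.631 0.233 0.   ] [0.614 0.175 0.07 ] [0.626 0.216 0.02 ]
120 [ 0.59   0.246 -0.   ] [0.586 0.184 0.07 ] [0.588 0.228 0.02 ]
180 [ 0.543  0.261 -0.   ] [0.554 0.194 0.07 ] [0.546 0.242 0.02 ]
205 [0.522 0.268 0.   ] [0.54  0.198 0.07 ] [0.527 0.248 0.02 ]
[[0.754, 0.236, 0.0], [0.753, 0.21, 0.0]]
[[0.578, 0.231, 0.0], [0.578, 0.206, -0.0]]
[[0.431, 0.227, 0.0], [0.43, 0.202, 0.0]]
t: 3.08
tcp_pos: [0.6094, 0.06, 0.0499]
eef_rot: [1.494, 0.995, -1.495]
ft_force: [-0.5, -0.0, -0.4]
width: 0.093
[0.67638712 0.03205634 0.21681791] [0.60775444 0.06032439 0.04975059]
0 [0.813 0.164 0.   ] [0.769 0.121 0.07 ] [0.8   0.152 0.02 ]
60 [0.781 0.187 0.   ] [0.748 0.137 0.07 ] [0.772 0.173 0.02 ]
120 [0.747 0.212 0.   ] [0.724 0.154 0.07 ] [0.74  0.196 0.02 ]
180 [0.708 0.241 0.   ] [0.698 0.173 0.07 ] [0.705 0.221 0.02 ]
205 [0.69  0.253 0.   ] [0.686 0.182 0.07 ] [0.689 0.233 0.02 ]
```

View pics/w3.png

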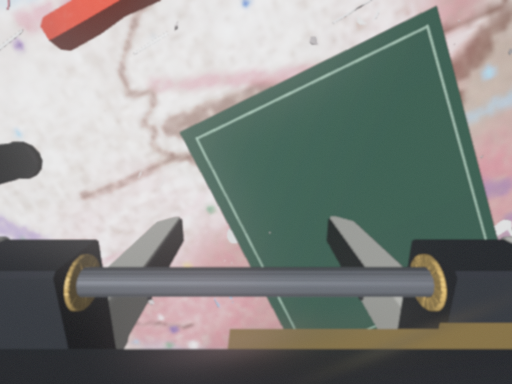

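```bash
python3 -m handwheel '[[[0,-0.08,0.03],0,-1],[[0,-0.09,0.03],0,-1],[[0,-0.09,0.03],0,-1],[[0,-0.07,0.02],0,-1],[[0,0,0],0,-1],[[0,0,0],0,-1]]'
python3 - <<'E'
from h import *
c=snap('wrist','w4.png'); print(c['xyz'], env.get_obs()['tcp_pos'])
for v in (0,60,120,180,205,235): print(v,onz(c,0,v,0).round(3),onz(c,0,v,.07).round(3),onz(c,0,v,.02).round(3))
E
```

```text
t: 3.63
tcp_pos: [0.4666, 0.0716, 0.0507]
eef_rot: [1.494, 0.996, -1.496]
ft_force: [0.9, 0.9, 0.6]
width: 0.0931
[0.53385058 0.04361913 0.21745866] [0.46889135 0.07122592 0.05106049]
0 [0.67  0.176 0.   ] [0.626 0.133 0.07 ] [0.658 0.164 0.02 ]
60 [0.639 0.199 0.   ] [0.605 0.149 0.07 ] [0.629 0.185 0.02 ]
120 [0.604 0.224 0.   ] [0.581 0.166 0.07 ] [0.597 0.208 0.02 ]
180 [0.565 0.253 0.   ] [0.555 0.185 0.07 ] [0.562 0.234 0.02 ]
205 [0.547 0.266 0.   ] [0.543 0.194 0.07 ] [0.546 0.245 0.02 ]
235 [0.525 0.282 0.   ] [0.528 0.205 0.07 ] [0.526 0.26  0.02 ]
```

View pics/w4.png

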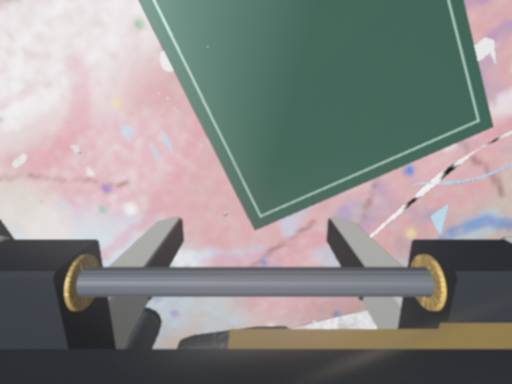

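```bash
python3 -m handwheel '[[[0,-0.07,0.02],0,-1],[[0,-0.07,0.02],0,-1],[[0,-0.05,0.005],0,-1],[[0,0,0],0,-1],[[0,0,0],0,-1]]'
python3 - <<'E'
from h import *
c=snap('wrist','w5.png'); print(c['xyz'], env.get_obs()['tcp_pos'])
for v in (0,60,120,180,205,235): print(v,onz(c,0,v,0).round(3),onz(c,0,v,.07).round(3),onz(c,0,v,.02).round(3))
E
python3 -m handwheel '[[[0,0.08,-0.03],0,-1],[[0,0.09,-0.03],0,-1],[[0,0.09,-0.03],0,-1],[[0,0.09,-0.03],0,-1],[[0,0.03,-0.01],0,-1],[[0,0,0],0,-1],[[0,0,0],0,-1]]'
python3 - <<'E'
from h import *
c=snap('wrist','w6.png'); print(c['xyz'], env.get_obs()['tcp_pos'])
for v in (0,60,120,180,205,235): print(v,onz(c,0,v,0).round(3),onz(c,0,v,.07).round(3),onz(c,0,v,.02).round(3))
cv2.imwrite('pics/w56.png',np.hstack([load('w5.png')['image'][:300,:400,::-1],load('w6.png')['image'][:300,:400,::-1]]))
E
```

```text
t: 4.1
tcp_pos: [0.3935, 0.0839, 0.051]
eef_rot: [1.496, 0.993, -1.494]
ft_force: [0.3, -0.0, -0.3]
width: 0.0928
[0.46008298 0.05589989 0.21801951] [0.3946993  0.08365438 0.05119229]
0 [0.598 0.189 0.   ] [0.554 0.146 0.07 ] [0.585 0.176 0.02 ]
60 [0.566 0.212 0.   ] [0.532 0.162 0.07 ] [0.557 0.197 0.02 ]
120 [0.531 0.237 0.   ] [0.508 0.179 0.07 ] [0.525 0.22  0.02 ]
180 [0.492 0.266 0.   ] [0.482 0.198 0.07 ] [0.489 0.246 0.02 ]
205 [0.475 0.278 0.   ] [0.47  0.207 0.07 ] [0.473 0.258 0.02 ]
235 [0.452 0.295 0.   ] [0.455 0.218 0.07 ] [0.453 0.273 0.02 ]
t: 4.73
tcp_pos: [0.5545, 0.0723, 0.05]
eef_rot: [1.497, 0.993, -1.497]
ft_force: [-1.1, 0.6, -0.8]
width: 0.0929
[0.62129716 0.04413619 0.21691567] [0.55296548 0.07252151 0.04994117]
0 [0.758 0.176 0.   ] [0.714 0.133 0.07 ] [0.746 0.164 0.02 ]
60 [0.727 0.199 0.   ] [0.693 0.149 0.07 ] [0.717 0.184 0.02 ]
120 [0.692 0.224 0.   ] [0.669 0.166 0.07 ] [0.686 0.208 0.02 ]
180 [0.653 0.253 0.   ] [0.643 0.185 0.07 ] [0.65  0.233 0.02 ]
205 [0.636 0.266 0.   ] [0.631 0.194 0.07 ] [0.634 0.245 0.02 ]
235 [0.614 0.282 0.   ] [0.616 0.205 0.07 ] [0.614 0.26  0.02 ]
```

View pics/w56.png

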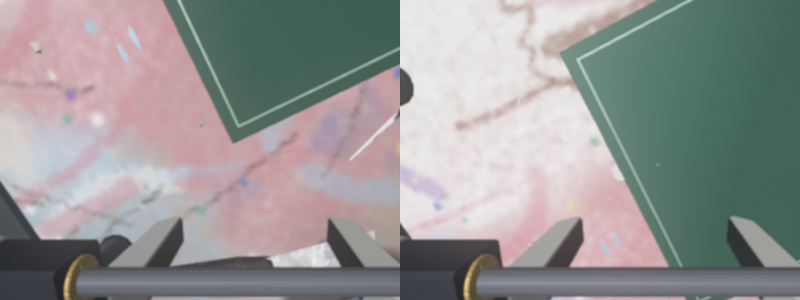

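```bash
python3 -m handwheel '[[[-0.1,0,0],-0.063,-1],[[-0.1,0,0],-0.063,-1],[[-0.1,0,0],-0.063,-1],[[-0.1,0,0],-0.063,-1],[[-0.1,0,0],0,-1],[[-0.1,0,0],0,-1],[[-0.1,0,0],0,-1],[[-0.02,0,-0.08],0,-1],[[0,0,-0.1],0,-1],[[0,0,-0.1],0,-1],[[0,0,-0.1],0,-1],[[0,0,-0.1],0,-1]]'
```

```text
t: 5.78
tcp_pos: [0.5521, 0.2662, 0.3388]
eef_rot: [1.211, 1.208, -1.212]
ft_force: [0.9, -1.0, 0.2]
width: 0.0931
```

```bash
python3 -m handwheel '[[[0,0,-0.1],0,-1],[[0,0,-0.1],0,-1],[[0,0,-0.1],0,-1],[[0,0,-0.1],0,-1],[[0,-0.02,-0.1],0,-1],[[0,-0.02,-0.1],0,-1],[[0,-0.02,-0.1],0,-1],[[0,-0.02,-0.05],0,-1],[[0.1,0,0],0,-1],[[0.1,0,0],0,-1],[[0.1,0,0],0,-1],[[0.1,0,0],0,-1]]' && python3 -m handwheel '[[[0.1,0,0],0,-1],[[0.1,0,0],0,-1],[[0.1,0,0],0,-1],[[0.06,0,0],0,-1],[[0,0,0],0,-1],[[0,0,0],0,-1]]'
python3 - <<'E'
from h import *
c=snap('wrist','w7.png'); print(c['xyz'], env.get_obs()['tcp_pos'])
for v in (0,60,120,180,205,235): print(v,onz(c,511,v,0).round(3),onz(c,511,v,.07).round(3))
E
```

```text
t: 6.78
tcp_pos: [0.5209, 0.5645, 0.177]
eef_rot: [1.21, 1.208, -1.211]
ft_force: [0.0, 1.0, -0.7]
width: 0.0929
t: 7.28
tcp_pos: [0.5209, 0.5637, 0.033]
eef_rot: [1.207, 1.208, -1.215]
ft_force: [0.3, 1.2, 0.6]
width: 0.0931
[0.59394772 0.56386022 0.19971045] [0.52250014 0.56499969 0.03586206]
0 [0.662 0.401 0.   ] [0.638 0.458 0.07 ]
60 [0.628 0.393 0.   ] [0.616 0.453 0.07 ]
120 [0.589 0.384 0.   ] [0.591 0.447 0.07 ]
180 [0.546 0.373 0.   ] [0.563 0.44  0.07 ]
205 [0.526 0.368 0.   ] [0.55  0.437 0.07 ]
235 [0.501 0.362 0.   ] [0.534 0.433 0.07 ]
```

View pics/w7.png

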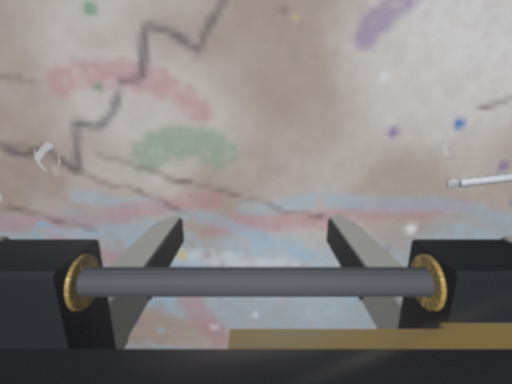

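Run:
```python
from h import *
c=load('w7.png'); im=c['image'].astype(int)
cv2.imwrite('pics/w7z.png',cv2.resize(c['image'][150:210,430:512,::-1],None,fx=8,fy=8,interpolation=cv2.INTER_NEAREST))
g=im[165:200,440:512].mean(2); 
for u in range(444,512,6):
    col=im[165:200,u].mean(1); b=np.where(col>col.min()+60)[0]; print(u,b+165, col.round().astype(int)[8:26].tolist())
```

```text
444 [] [157, 157, 157, 156, 155, 156, 154, 154, 154, 154, 153, 152, 151, 152, 152, 152, 151, 151]
450 [] [160, 160, 159, 158, 157, 158, 166, 178, 182, 176, 172, 167, 161, 158, 154, 150, 151, 153]
456 [] [164, 163, 162, 163, 158, 160, 173, 181, 180, 176, 168, 158, 152, 149, 149, 153, 155, 155]
462 [] [166, 167, 171, 172, 167, 168, 182, 196, 199, 192, 183, 169, 152, 141, 146, 155, 157, 156]
468 [180 181] [169, 167, 169, 165, 161, 175, 194, 207, 209, 200, 189, 170, 147, 142, 150, 157, 156, 155]
474 [179 180 181] [166, 167, 166, 168, 176, 193, 205, 210, 205, 193, 176, 154, 141, 150, 156, 158, 158, 157]
480 [179 180] [165, 164, 163, 164, 179, 198, 207, 208, 199, 183, 160, 140, 146, 155, 158, 157, 157, 156]
486 [178 179 180] [159, 156, 154, 168, 191, 205, 211, 205, 193, 171, 146, 139, 146, 152, 154, 153, 153, 152]
492 [177 178 179] [160, 161, 170, 188, 200, 209, 207, 197, 178, 154, 138, 143, 150, 152, 153, 153, 153, 155]
498 [177 178 179] [155, 158, 177, 195, 207, 207, 200, 185, 161, 139, 142, 149, 153, 153, 154, 155, 156, 156]
504 [176 177 178] [151, 167, 189, 202, 207, 202, 189, 169, 146, 136, 144, 151, 152, 153, 153, 153, 153, 152]
510 [175 176 177] [169, 186, 199, 206, 202, 192, 176, 153, 136, 143, 151, 151, 151, 151, 151, 150, 151, 150]
```

View pics/w7z.png

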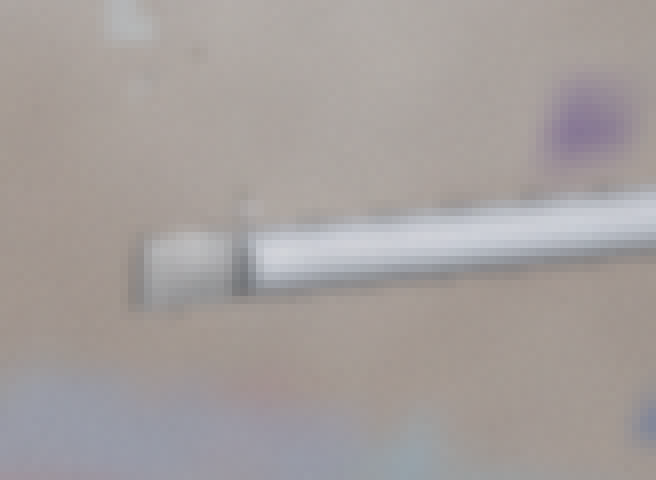

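Run:
```python
from h import *
c=load('w7.png')
a=onz(c,447.5,183.4,.011); b=onz(c,462,182.3,.011); d=onz(c,510,177.4,.011); print(a,b,d)
for p,q in ((a,d),(b,d)):
    e=(q-p)/np.linalg.norm(q-p); print(e, np.degrees(np.arctan2(e[1],e[0])), 'butt',a+e*.173,'orig',a+e*.0865)
```

```text
[0.54593918 0.4277692  0.011     ] [0.54671727 0.41770038 0.011     ] [0.55018759 0.38471942 0.011     ]
[ 0.09820905 -0.99516581  0.        ] -84.36395090469554 butt [0.56292934 0.25560552 0.011     ] orig [0.55443426 0.34168736 0.011     ]
[ 0.10464441 -0.9945097   0.        ] -83.99332016001297 butt [0.56404266 0.25571902 0.011     ] orig [0.55499092 0.34174411 0.011     ]
```

```bash
python3 -m handwheel '[[[-0.1,0,0],0,-1],[[-0.1,0,0],0,-1],[[-0.1,0,0],0,-1],[[-0.1,0,0],0,-1],[[-0.1,0,0],0,-1],[[-0.1,0,0],0,-1],[[-0.1,0,0],0,-1],[[-0.07,0.04,0.05],0,-1],[[0,0.04,0.09],0,-1],[[0,0,0.1],0,-1],[[0,0,0.1],0,-1],[[0,0,0.1],0,-1]]' && python3 -m handwheel '[[[0,0,0.1],0,-1],[[0,0,0.1],0,-1],[[0,0,0.1],0,-1],[[0,0,0.1],0,-1],[[0,0,0.1],0,-1],[[0,0,0.1],0,-1],[[0,0,0.1],0,-1],[[0,0,0.1],0,-1],[[0,0,0.1],0,-1],[[0,0,0.1],0,-1],[[0,0,0.1],0,-1],[[0,0,0.1],0,-1]]'
```

```text
t: 8.33
tcp_pos: [0.5539, 0.3871, 0.3469]
eef_rot: [1.216, 1.206, -1.205]
ft_force: [0.1, 0.4, 0.4]
width: 0.0932
t: 9.33
tcp_pos: [0.5524, -0.0932, 0.3471]
eef_rot: [1.213, 1.201, -1.207]
ft_force: [1.7, 0.5, 0.3]
width: 0.0932
```

```bash
python3 -m handwheel '[[[0,-0.03,0.09],0,-1],[[0,-0.03,0.09],0,-1],[[0,-0.03,0.09],0,-1],[[0,-0.03,0.09],0,-1],[[0,-0.03,0.09],0,-1],[[0,-0.03,0.09],0,-1],[[0,-0.03,0.09],0,-1],[[0,-0.03,0.09],-0.077,-1],[[0,0,0],-0.077,-1],[[0,0,0],-0.077,-1],[[0,0,0],-0.077,-1],[[0,0,0],-0.077,-1]]' && python3 -m handwheel '[[[0,0,0],-0.077,-1],[[0,0,0],-0.077,-1],[[0,0,0],-0.077,-1],[[0,0,0],-0.077,-1],[[0,0,0],-0.077,-1],[[0,0,0],-0.077,-1],[[0,0,0],-0.077,-1],[[0,0,0],-0.077,-1],[[0,0,0],-0.077,-1],[[0,0,0],0,-1],[[0,0,0],0,-1]]'
python3 - <<'E'
from h import *
c=snap('wrist','w8.png'); o=env.get_obs(); print(c['xyz'], o['tcp_pos'],R.from_rotvec(o['eef_rot']).as_matrix().round(3))
E
```

```text
t: 10.33
tcp_pos: [0.4557, -0.3797, 0.3468]
eef_rot: [0.749, 1.431, -0.753]
ft_force: [-0.4, 0.1, -0.9]
width: 0.093
t: 11.25
tcp_pos: [0.4559, -0.3791, 0.3458]
eef_rot: [-0.095, 1.566, 0.088]
ft_force: [0.2, 0.9, -0.0]
width: 0.093
[ 0.44740761 -0.30691199  0.51240908] [ 0.45590654 -0.37905178  0.34518503] [[ 0.003 -0.116  0.993]
 [-0.003  0.993  0.116]
 [-1.    -0.004  0.002]]
```

View pics/w8.png

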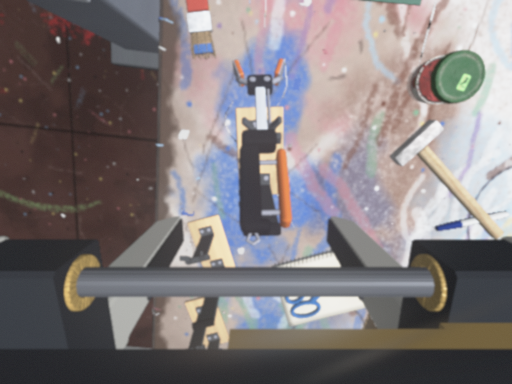

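```bash
python3 -m handwheel '[[[0,-0.1,0],0,-1],[[0,-0.1,0],0,-1],[[0,0,0],0,-1],[[0,0,0],0,-1]]'
python3 - <<'E'
from h import *
c=snap('wrist','w9.png'); o=env.get_obs(); print(c['xyz'], o['tcp_pos'])
a=cv2.resize(load('w8.png')['image'][50:250,210:310,::-1],None,fx=4,fy=4,interpolation=cv2.INTER_CUBIC)
b=cv2.resize(c['image'][0:200,210:310,::-1],None,fx=4,fy=4,interpolation=cv2.INTER_CUBIC)
cv2.imwrite('pics/w89.png',np.hstack([a,b])[0:600]);cv2.imwrite('pics/w89b.png',np.hstack([a,b])[400:800])
E
```

```text
t: 11.63
tcp_pos: [0.4649, -0.4601, 0.3415]
eef_rot: [-0.089, 1.57, 0.091]
ft_force: [0.9, 0.5, -0.5]
width: 0.0927
[ 0.45718747 -0.38883023  0.50849935] [ 0.46510265 -0.45890911  0.34234355]
```

View pics/w89.png

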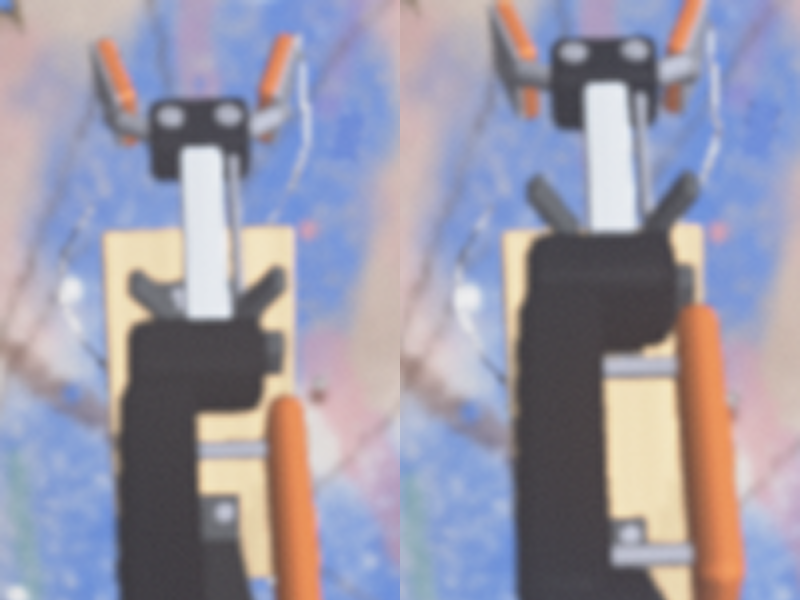

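View pics/w89b.png

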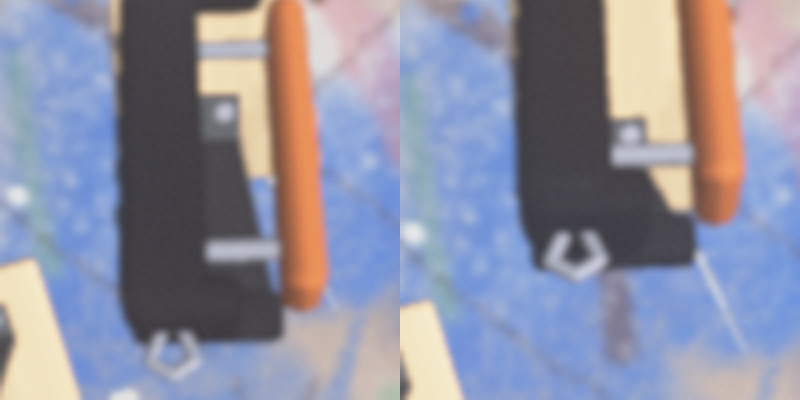

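Run:
```python
from h import *
a=load('w8.png');b=load('w9.png')
def T(n,p,q):
    r,e=tri(ray(a,210+p[0]/4,50+p[1]/4),ray(b,210+(q[0]-400)/4,q[1]/4)); print(n,r.round(4),np.round(e,4)); return r
L=T('screwL',(171,117),(573,51));Rr=T('screwR',(228,114),(635,48));t=T('tubefront',(202,148),(606,83))
bf=T('barfront',(288,400),(698,308));br=T('barrear',(302,708),(718,622));T('rod',(207,651),(612,553))
fl=T('forkL',(140,280),(540,185));fr=T('forkR',(273,275),(687,182));h=T('houstop',(195,321),(598,237))
T('footFL',(105,232),(503,232));T('footFR',(294,230),(700,228))
d=(br-bf); print('bar yaw',np.degrees(np.arctan2(-d[1],-d[0])), 'pitch',np.degrees(np.arctan2(d[2],np.hypot(*d[:2]))))
d=L-Rr; print('screw yaw',np.degrees(np.arctan2(d[1],d[0]))-90); d=fl-fr; print(np.degrees(np.arctan2(d[1],d[0]))-90)
c=(bf+br)/2
```

```text
screwL [ 0.4404 -0.2631  0.1027] [0.0002 0.0002]
screwR [ 0.46   -0.2597  0.102 ] [0. 0.]
tubefront [ 0.4522 -0.2722  0.1069] [0.0002 0.0002]
barfront [ 0.4852 -0.3458  0.1821] [0.0004 0.0004]
barrear [ 0.497  -0.4254  0.2249] [0.0001 0.0001]
rod [ 0.468  -0.411   0.2267] [0.0002 0.0002]
forkL [ 0.4376 -0.3169  0.1661] [0.0001 0.0001]
forkR [ 0.4782 -0.3107  0.1629] [0.0004 0.0004]
houstop [ 0.4555 -0.3274  0.1607] [0.0003 0.0003]
footFL [ 0.4154 -0.303   0.0079] [0.0004 0.0004]
footFR [ 0.4965 -0.2927  0.0115] [0.0008 0.0008]
bar yaw 98.40855053317841 pitch 27.99308319918225
screw yaw -260.21808986777927
-261.3163111078452
```

```bash
python3 -m handwheel '[[[0,0.08,0.01],-0.018,-1],[[0,0.08,0.01],0,-1],[[0,0.075,0.005],0,-1],[[0.1,0,0],0,-1],[[0.1,0,0],0,-1],[[0.05,0,0],0,-1],[[0,0,0],0,-1],[[0,0,0],0,-1]]'
python3 - <<'E'
from h import *
c=snap('wrist','w10.png'); o=env.get_obs(); print(c['xyz'], o['tcp_pos'],R.from_rotvec(o['eef_rot']).as_matrix().round(3))
E
```

```text
t: 12.35
tcp_pos: [0.4621, -0.3627, 0.2433]
eef_rot: [-0.116, 1.568, 0.117]
ft_force: [-0.4, -0.8, 1.3]
width: 0.0932
[ 0.45193478 -0.29156021  0.41032539] [ 0.46280538 -0.36377548  0.24484311] [[ 0.002 -0.147  0.989]
 [-0.002  0.989  0.147]
 [-1.    -0.002  0.002]]
```

View pics/w10.png

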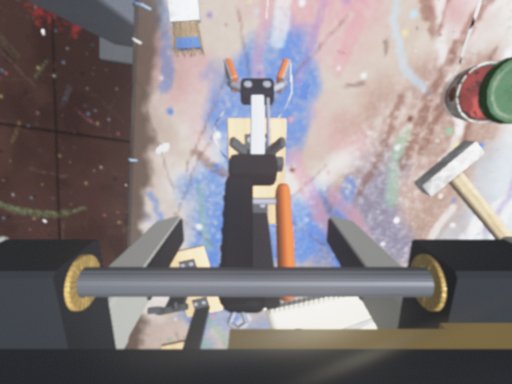

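```bash
python3 -m handwheel '[[[0.08,0,0],0,-1],[[0.08,0,0],0,-1],[[0.045,0,0],0,-1],[[0,0,0],0,-1],[[0,0,0],0,-0.09],[[0,0,0],0,-0.09],[[0,0,0],0,-0.09],[[0,0,0],0,-0.09],[[0,0,0],0,-0.09]]'
python3 - <<'E'
from h import *
c=snap('wrist','w11.png'); o=env.get_obs(); print(o['tcp_pos'],o['width'],o['ft_force'])
E
```

```text
t: 13.15
tcp_pos: [0.4628, -0.3646, 0.1622]
eef_rot: [-0.118, 1.566, 0.115]
ft_force: [0.0, 0.3, -0.8]
width: 0.0639
[ 0.46265524 -0.36437674  0.16175808] 0.060112652069811534 [-0.91028785 -0.23577397  0.25927338]
```

View pics/w11.png

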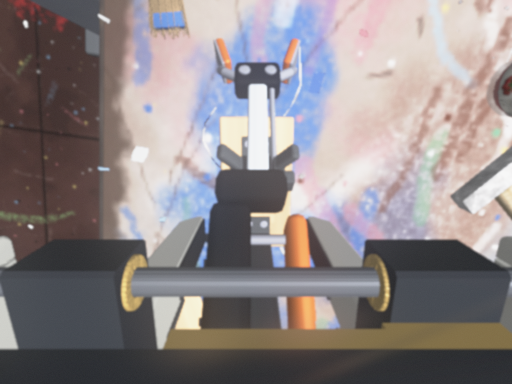

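Fingers still closing slowly (about 75 mm/s); let them finish.

```bash
python3 -m handwheel '[[[0,0,0],0,-0.09],[[0,0,0],0,-0.09],[[0,0,0],0,-0.09],[[0,0,0],0,-0.09]]'; python3 -m handwheel '[[[0,0,0],0,-0.09],[[0,0,0],0,-0.09]]'
```

```text
t: 13.53
tcp_pos: [0.4611, -0.3645, 0.1615]
eef_rot: [-0.117, 1.57, 0.115]
ft_force: [-5.3, -0.4, 6.6]
width: 0.0515
t: 13.7
tcp_pos: [0.4611, -0.3645, 0.1615]
eef_rot: [-0.117, 1.57, 0.115]
ft_force: [-5.1, 0.2, 6.4]
width: 0.0516
```

```bash
python3 -m handwheel '[[[0,0,0],0,-0.06],[[0,0,0],0,-0.06],[[-0.02,0,0],0,-0.06],[[-0.03,0,0],0,-0.06],[[-0.05,0,0],0,-0.06],[[-0.05,0,0],0,-0.06],[[-0.05,0,0],0,-0.06],[[0,0,0],0,-0.06]]'
python3 - <<'E'
from h import *
c=snap('wrist','w12.png'); c=snap('scene','s12.png'); o=env.get_obs(); print(o['tcp_pos'],o['width'],o['ft_force'])
cv2.imwrite('pics/s12z.png',cv2.resize(c['image'][120:260,240:420,::-1],None,fx=4,fy=4,interpolation=cv2.INTER_CUBIC))
E
```

```text
t: 14.37
tcp_pos: [0.4639, -0.3653, 0.245]
eef_rot: [-0.121, 1.563, 0.112]
ft_force: [1.1, -1.3, -0.8]
width: 0.0497
[ 0.46258824 -0.36402266  0.24078306] 0.04987524717672701 [-0.24239499  0.46579005 -1.61040791]
```

View pics/w12.png

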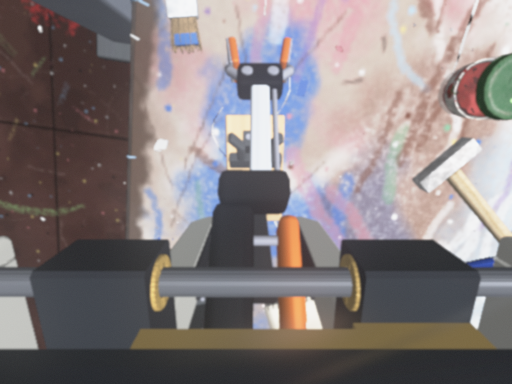

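View pics/s12z.png

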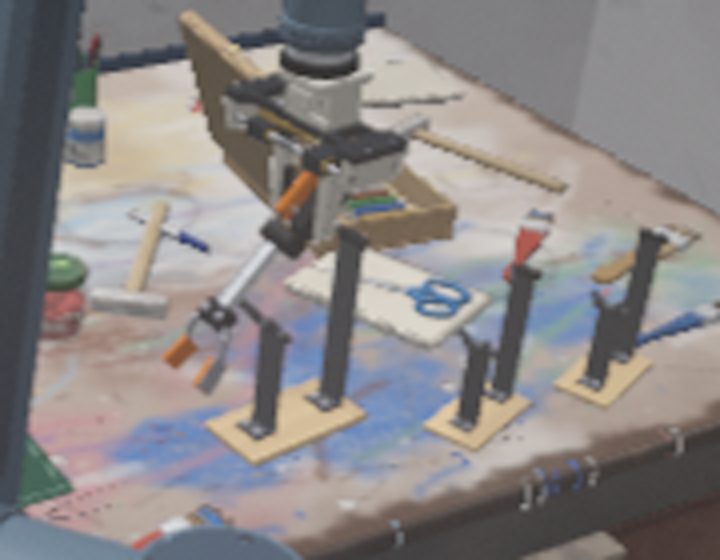

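```bash
python3 -m handwheel '[[[-0.04,0,0],0.029,-0.06],[[0,0.089,0.035],0,-0.06],[[0,0.089,0.035],0,-0.06],[[0,0.089,0.035],0,-0.06],[[0,0.089,0.035],0,-0.06],[[0,0.089,0.035],0,-0.06],[[0,0.089,0.035],0,-0.06],[[0,0.089,0.035],0,-0.06],[[0,0.089,0.035],0,-0.06],[[0,0.089,0.035],0,-0.06],[[0,0.089,0.035],0,-0.06],[[0,0.08,0.035],0,-0.06]]'; python3 -m handwheel '[[[0.08,0,0],0,-0.06],[[0.08,0,0],0,-0.06],[[0.06,0,0],0,-0.06],[[0,0,0],0,-0.06]]'
python3 - <<'E'
from h import *
c=snap('scene','s13.png'); o=env.get_obs(); print(o['tcp_pos'],o['width'],o['ft_force'],R.from_rotvec(o['eef_rot']).as_matrix().round(3)[:,1:])
cv2.imwrite('pics/s13z.png',cv2.resize(c['image'][130:280,120:300,::-1],None,fx=4,fy=4,interpolation=cv2.INTER_CUBIC))
c=snap('wrist','w13.png')
E
```

```text
t: 15.47
tcp_pos: [0.5749, 0.0404, 0.2544]
eef_rot: [-0.08, 1.573, 0.082]
ft_force: [0.2, -0.6, -1.9]
width: 0.0498
t: 15.8
tcp_pos: [0.5707, 0.0389, 0.161]
eef_rot: [-0.079, 1.583, 0.083]
ft_force: [-1.3, 1.4, -1.5]
width: 0.0497
[0.57255791 0.03844219 0.16425374] 0.04993157860012576 [ 0.08131697 -0.48237432 -1.97691378] [[-0.103  0.995]
 [ 0.995  0.103]
 [ 0.002 -0.009]]
```

View pics/s13z.png

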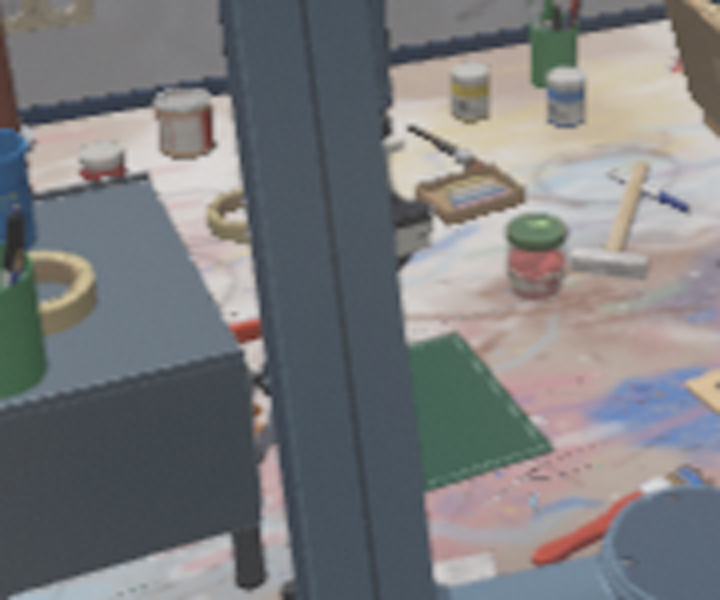

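View pics/w13.png

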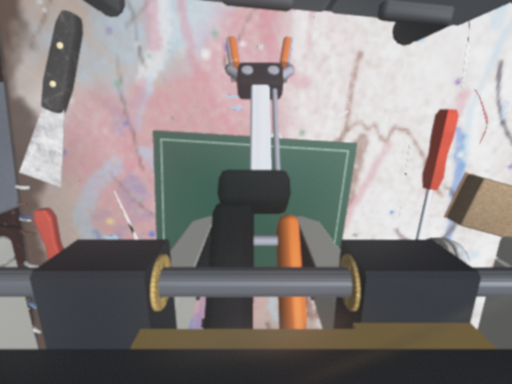

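```bash
python3 -m handwheel '[[[0.035,0,0],0,-0.06],[[0.035,0,0],0,-0.06],[[0.027,-0.03,0],0,-0.06],[[0.027,-0.03,0],0,-0.06],[[0.026,-0.02,0],0,-0.06],[[0.025,-0.018,0],0,-0.06],[[0.025,-0.016,0],0,-0.06],[[0.025,-0.016,0],0,-0.06],[[0.025,-0.01,0],0,-0.06],[[0.025,-0.01,0],0,-0.06],[[0,0,0],0,-0.06]]'
python3 - <<'E'
from h import *
c=snap('wrist','w14.png'); o=env.get_obs(); print(o['tcp_pos'],o['width'],o['ft_force'])
E
```

```text
t: 16.82
tcp_pos: [0.5805, -0.0224, 0.0561]
eef_rot: [-0.079, 1.573, 0.081]
ft_force: [-1.0, -0.3, -1.3]
width: 0.0497
[ 0.58085201 -0.02195042  0.05706673] 0.04977971211860496 [-0.1089387  -0.10199508 -2.37413954]
```

View pics/w14.png

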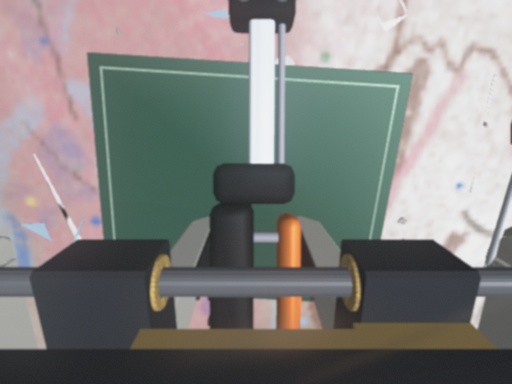

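```bash
python3 -m handwheel '[[[0.025,-0.006,0],0,-0.06],[[0.025,-0.005,0],0,-0.06],[[0.025,-0.004,0],0,-0.06],[[0.012,0,0],0,-0.06],[[0,0,0],0,-0.06]]'
python3 - <<'E'
from h import *
c=snap('wrist','w15.png'); o=env.get_obs(); print(o['tcp_pos'],o['width'],o['ft_force'],R.from_rotvec(o['eef_rot']).as_matrix().round(3)[:,1])
c=snap('top','t15.png'); cv2.imwrite('pics/t15z.png',cv2.resize(c['image'][120:280,120:300,::-1],None,fx=4,fy=4,interpolation=cv2.INTER_CUBIC)[:600])
E
```

```text
t: 17.28
tcp_pos: [0.5814, -0.0276, 0.0221]
eef_rot: [-0.08, 1.572, 0.081]
ft_force: [-0.5, 1.2, -2.4]
width: 0.0497
[ 0.58176999 -0.02759815  0.02280846] 0.0497286604036588 [-0.35973513  0.03264877 -2.54016582] [-0.102  0.995  0.001]
```

View pics/w15.png

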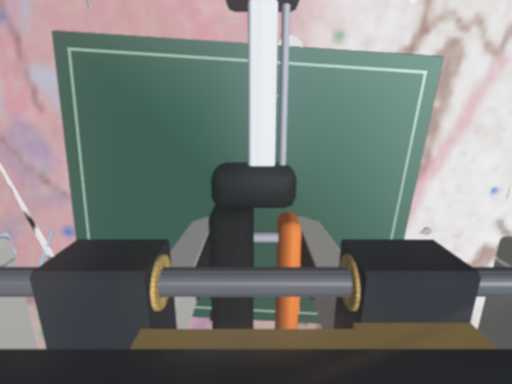

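View pics/t15z.png

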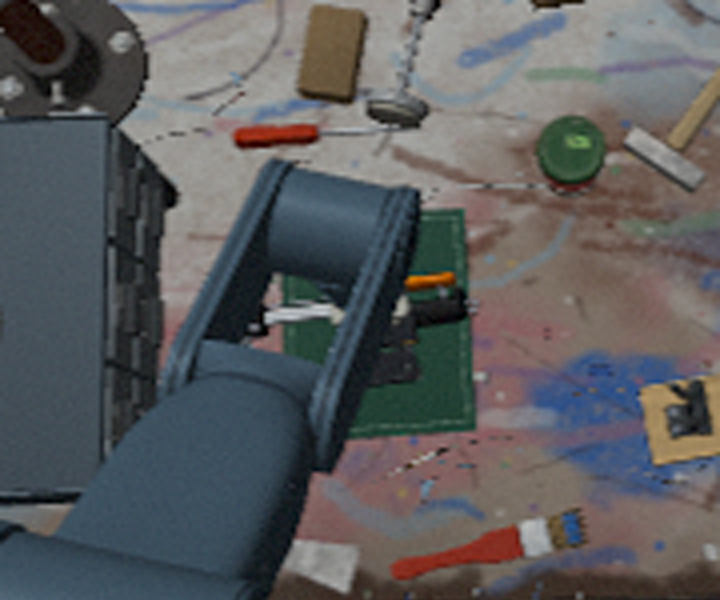

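Run:
```python
from h import *
c=load('w15.png'); tcp=np.array([.58177,-.0276]); f=np.array([-.102,.995])
for h in (.038,.0416):
    p=onz(c,262,6,h+.010); q=onz(c,262,163,h+.015); r=onz(c,262,163,h+.007)
    print(h,p.round(4),q.round(4),'headrear rel',(p[:2]-tcp)@f,'house',(q[:2]-tcp)@f,(r[:2]-tcp)@f,'lat',(p[:2]-tcp)@[.995,.102])
```

```text
0.038 [0.5729 0.0907 0.048 ] [0.5805 0.021  0.053 ] headrear rel 0.11862948388940311 house 0.04847843945232522 0.04710360204625385 lat 0.003221446346995409
0.0416 [0.5729 0.0895 0.0516] [0.5803 0.0216 0.0566] headrear rel 0.11743606810092996 house 0.04909711628505733 0.04772227887898597 lat 0.0031507204330539808
```

```bash
python3 -m handwheel '[[[0,0,0.01],0,-0.1],[[0,0.03,0],0,-0.1],[[0,0.04,0],0,-0.1],[[0,0.04,0],0,-0.1],[[0,0.04,0],0,-0.1],[[0,0.04,0],0,-0.1],[[0,0.04,0],0,-0.1],[[0,0.03,0],0,-0.1],[[0,0.03,0],0,-0.1],[[0,0.03,0],0,-0.1],[[0,0,0],0,-0.1]]'
python3 - <<'E'
from h import *
c=snap('wrist','w16.png'); o=env.get_obs(); print(o['tcp_pos'],o['width'],o['ft_force'],R.from_rotvec(o['eef_rot']).as_matrix().round(3)[:,1])
E
```

```text
t: 18.3
tcp_pos: [0.573, 0.1022, 0.024]
eef_rot: [-0.081, 1.569, 0.082]
ft_force: [-0.5, -0.6, -2.1]
width: 0.0515
[0.57324576 0.10100794 0.02392292] 0.05148065133489807 [-0.50395942 -0.33721941 -1.62167609] [-0.104  0.995  0.   ]
```

View pics/w16.png

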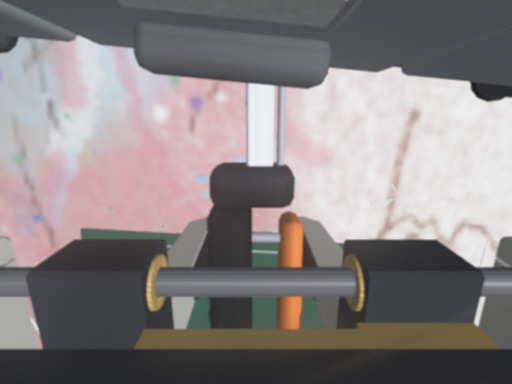

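```bash
python3 -m handwheel '[[[0.006,0,0],0,-0.1],[[0,0,0],0,1],[[0,0,0],0,1],[[0,0,0],0,1],[[0,0,0],0,1],[[0,0,0],0,1],[[0,0,0],0,1],[[0,0,0],0,1]]'; python3 -m handwheel '[[[0,0,0],0,1],[[0,0,0],0,1],[[0,0,0],0,1]]'
```

```text
t: 19.02
tcp_pos: [0.5736, 0.0996, 0.0215]
eef_rot: [-0.08, 1.569, 0.08]
ft_force: [-0.8, -1.2, -0.8]
width: 0.0423
t: 19.27
tcp_pos: [0.5735, 0.0998, 0.0215]
eef_rot: [-0.08, 1.569, 0.08]
ft_force: [0.2, -1.1, -1.5]
width: 0.0423
```

```bash
python3 -m handwheel '[[[-0.01,-0.01,0],0,1],[[-0.008,-0.02,0],0,1],[[0,-0.04,0],0,1],[[0,-0.05,0],0,1],[[0,-0.05,0],0,1],[[0,-0.05,0],0,1],[[0,-0.05,-0.006],0,1],[[0,-0.05,-0.006],0,1],[[0,-0.05,-0.006],0,1],[[0,-0.05,-0.006],0,1],[[0,0,0],0,1]]'
python3 - <<'E'
from h import *
c=snap('wrist','w17.png'); o=env.get_obs(); print(o['tcp_pos'],o['width'],o['ft_force'])
c=snap('top','t17.png'); cv2.imwrite('pics/t17z.png',cv2.resize(c['image'][120:270,100:300,::-1],None,fx=4,fy=4,interpolation=cv2.INTER_CUBIC))
E
```

```text
t: 20.18
tcp_pos: [0.5815, -0.0727, 0.0291]
eef_rot: [-0.08, 1.568, 0.077]
ft_force: [0.9, -0.5, -3.7]
width: 0.0422
[ 0.58125251 -0.07088711  0.02893628] 0.04215694692355112 [ 0.60448145 -0.11657223 -4.00624952]
```

View pics/w17.png

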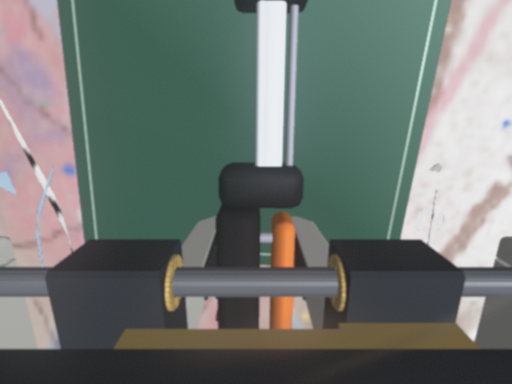

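View pics/t17z.png

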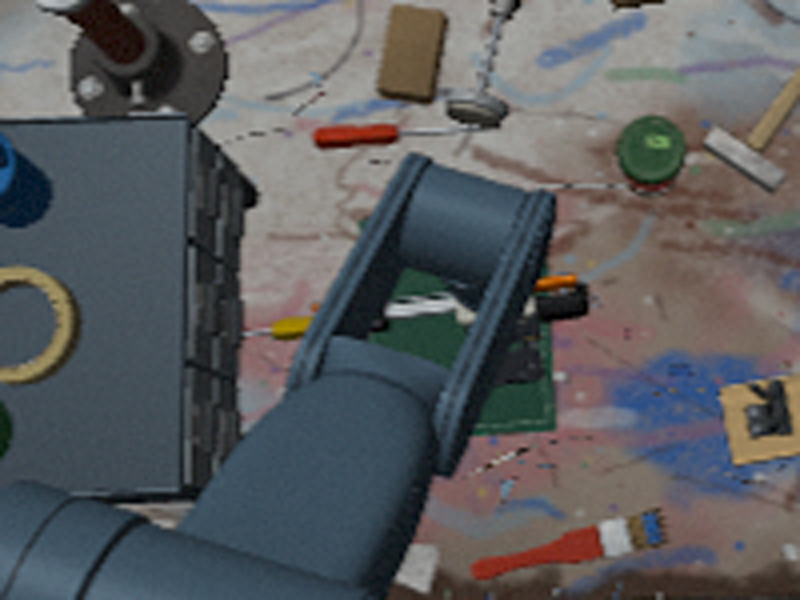

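```bash
python3 -m handwheel '[[[0,-0.05,-0.006],0,1],[[0,-0.05,-0.006],0,1],[[0,-0.05,-0.006],0,1],[[0,-0.05,-0.006],0,1],[[0,-0.05,-0.006],0,1],[[0,-0.05,-0.006],0,1],[[0,-0.05,-0.006],0,1],[[0,-0.05,-0.006],0,1],[[0,-0.045,-0.006],0,1],[[0,0,0],0,1]]'
python3 - <<'E'
from h import *
c=snap('wrist','w18.png'); o=env.get_obs(); print(o['tcp_pos'],o['width'],o['ft_force'])
c=snap('top','t18.png'); cv2.imwrite('pics/t18z.png',cv2.resize(c['image'][120:270,130:330,::-1],None,fx=4,fy=4,interpolation=cv2.INTER_CUBIC))
E
```

```text
t: 21.12
tcp_pos: [0.5782, -0.2505, 0.0289]
eef_rot: [-0.081, 1.568, 0.078]
ft_force: [1.2, 0.2, -3.8]
width: 0.0424
[ 0.57796465 -0.24853893  0.02870416] 0.042526086084163466 [-0.45125555  0.25778642 -3.41396891]
```

View pics/t18z.png

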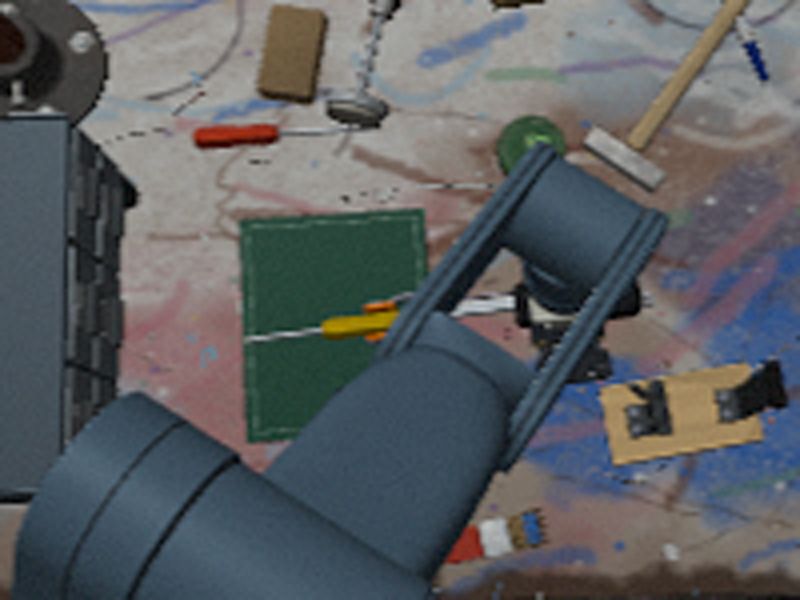

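```bash
python3 -m handwheel '[[[0.007,0,0],0,1],[[0.006,0,0],0,1],[[0,0,0],0,-0.1],[[0,0,0],0,-0.1],[[0,0,0],0,-0.1],[[0,0,0],0,-0.1],[[0,0,0],0,-0.1],[[0,0,0],0,-0.1]]'
python3 - <<'E'
from h import *
o=env.get_obs(); print(o['tcp_pos'],o['width'],o['ft_force'])
c=snap('wrist','w19.png')
c=snap('top','t19.png'); cv2.imwrite('pics/t19z.png',cv2.resize(c['image'][160:240,170:290,::-1],None,fx=6,fy=6,interpolation=cv2.INTER_CUBIC))
E
```

```text
t: 21.88
tcp_pos: [0.5778, -0.2474, 0.0235]
eef_rot: [-0.08, 1.569, 0.081]
ft_force: [0.1, -0.3, -2.5]
width: 0.0514
[ 0.57779548 -0.24743246  0.02350116] 0.05137869295471069 [ 0.14824518 -0.27788803 -2.4757252 ]
```

View pics/t19z.png

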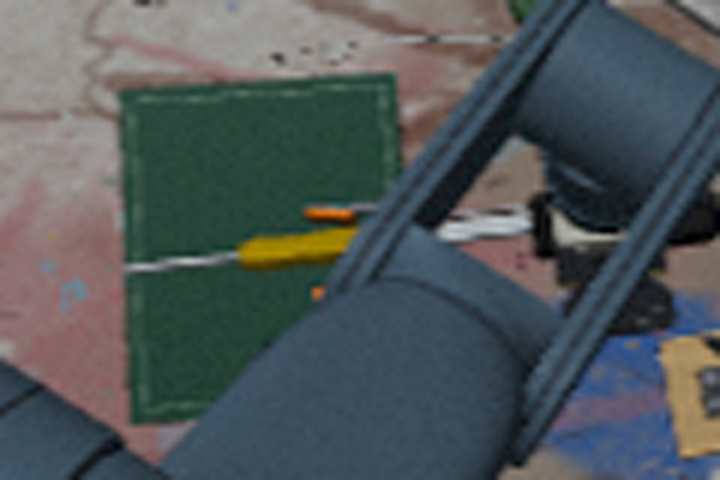

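View pics/w19.png

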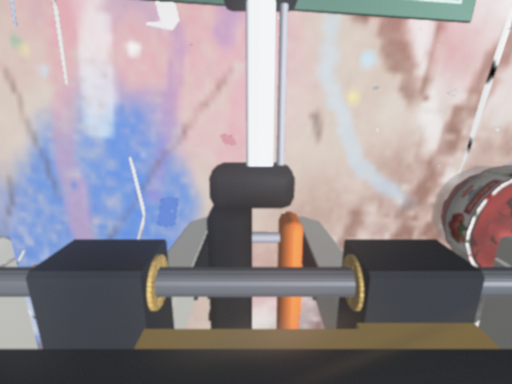

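```bash
python3 -m handwheel '[[[0,0,0],0,-0.1],[[0,0,0],0,-0.1],[[-0.02,0,0],0,-0.09],[[-0.04,0,0],0,-0.07],[[-0.06,0,0],0,-0.06],[[-0.08,0,0],0,-0.06],[[-0.1,0,0],0,-0.06],[[-0.1,0,0],0,-0.06],[[-0.1,0,0],0,-0.06],[[-0.1,0,0],0,-0.06],[[-0.1,0,0],-0.028,-0.06],[[0,0,0],0,-0.06]]'
python3 - <<'E'
from h import *
o=env.get_obs(); print(o['tcp_pos'],o['width'],o['ft_force'],R.from_rotvec(o['eef_rot']).as_matrix().round(3)[:,1])
c=snap('wrist','w20.png')
c=snap('scene','s20.png'); cv2.imwrite('pics/s20z.png',cv2.resize(c['image'][90:240,200:400,::-1],None,fx=4,fy=4,interpolation=cv2.INTER_CUBIC))
E
```

```text
t: 22.98
tcp_pos: [0.5804, -0.2492, 0.3144]
eef_rot: [-0.124, 1.554, 0.108]
ft_force: [0.2, 0.5, 0.0]
width: 0.0494
[ 0.58036271 -0.24920464  0.314399  ] 0.04935052493547869 [0.19170101 0.45777933 0.03182121] [-0.148  0.989 -0.011]
```

View pics/w20.png

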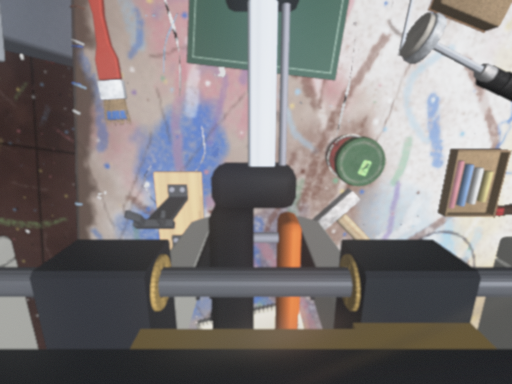

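View pics/s20z.png

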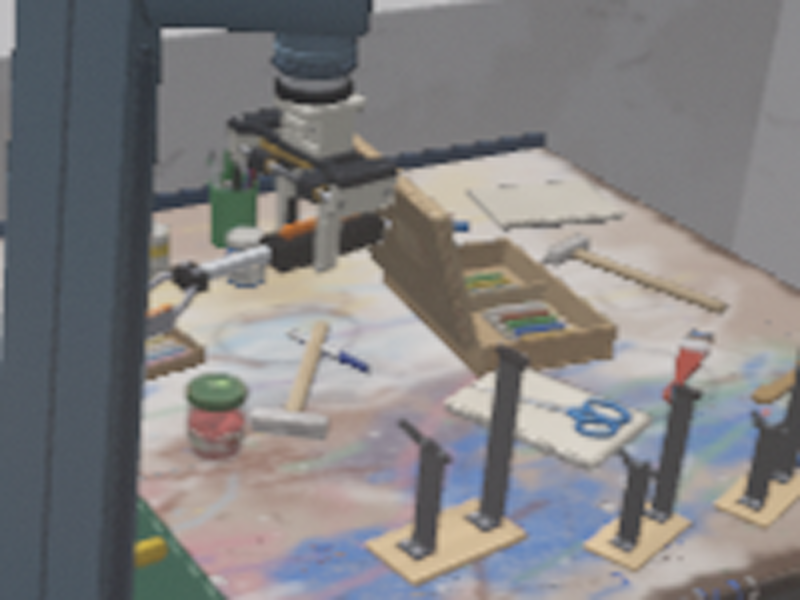

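```bash
python3 -m handwheel '[[[0,-0.048,-0.067],0,-0.06],[[0,-0.048,-0.067],0,-0.06],[[0,-0.048,-0.067],0,-0.06],[[0,-0.048,-0.067],0,-0.06],[[0,-0.049,-0.065],0,-0.06],[[0.06,0,0],0,-0.06],[[0.06,0,0],0,-0.06],[[0.04,0,0],0,-0.06],[[0,0,0],0,-0.06],[[0,0,0],0,-0.06]]'
python3 - <<'E'
from h import *
o=env.get_obs(); print(o['tcp_pos'],o['width'],o['ft_force'],R.from_rotvec(o['eef_rot']).as_matrix().round(3)[:,1])
c=snap('wrist','w21.png')
c=snap('scene','s21.png'); cv2.imwrite('pics/s21z.png',cv2.resize(c['image'][120:260,240:400,::-1],None,fx=4,fy=4,interpolation=cv2.INTER_CUBIC))
E
```

```text
t: 23.92
tcp_pos: [0.4589, -0.3612, 0.237]
eef_rot: [-0.111, 1.571, 0.118]
ft_force: [-0.1, 0.6, -1.6]
width: 0.0499
[ 0.45891685 -0.36124776  0.23700315] 0.04987138585678137 [-0.0831462   0.60186227 -1.5772066 ] [-0.145  0.989  0.005]
```

View pics/w21.png

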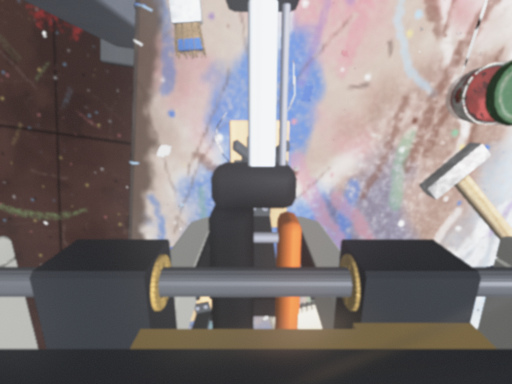

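View pics/s21z.png

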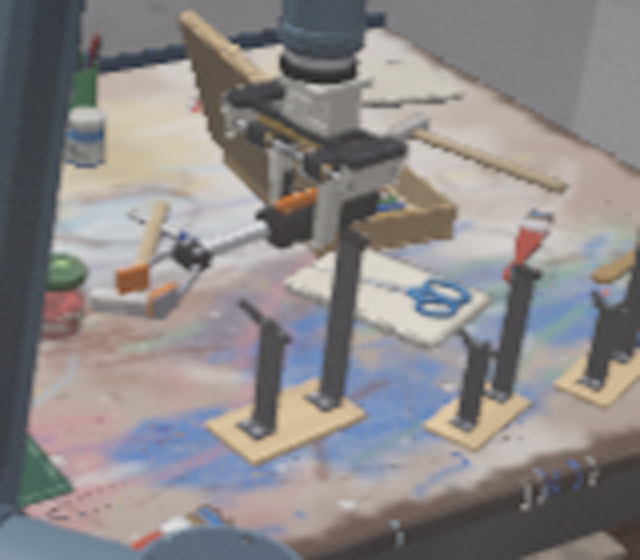

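```bash
python3 -m handwheel '[[[0,-0.009,0.008],0,-0.06],[[0.02,0,0],0,-0.08],[[0.02,0,0],0,-0.09],[[0.02,0,0],0,-0.09],[[0.02,0,0],0,-0.09],[[0.02,0,0],0,-0.09],[[0,0,0],0,-0.09]]'
python3 - <<'E'
from h import *
o=env.get_obs(); print(o['tcp_pos'],o['width'],o['ft_force'],R.from_rotvec(o['eef_rot']).as_matrix().round(3)[:,1])
c=snap('wrist','w22.png')
c=snap('scene','s22.png'); cv2.imwrite('pics/s22z.png',cv2.resize(c['image'][120:260,240:400,::-1],None,fx=4,fy=4,interpolation=cv2.INTER_CUBIC))
E
```

```text
t: 24.6
tcp_pos: [0.4629, -0.3645, 0.197]
eef_rot: [-0.113, 1.57, 0.117]
ft_force: [-0.2, 0.2, -1.4]
width: 0.051
[ 0.46288102 -0.36449678  0.19695598] 0.051049905121350096 [-0.17321998  0.19701105 -1.36042302] [-0.146  0.989  0.003]
```

View pics/w22.png

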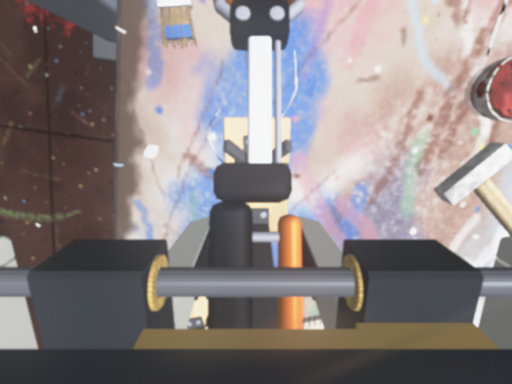

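View pics/s22z.png

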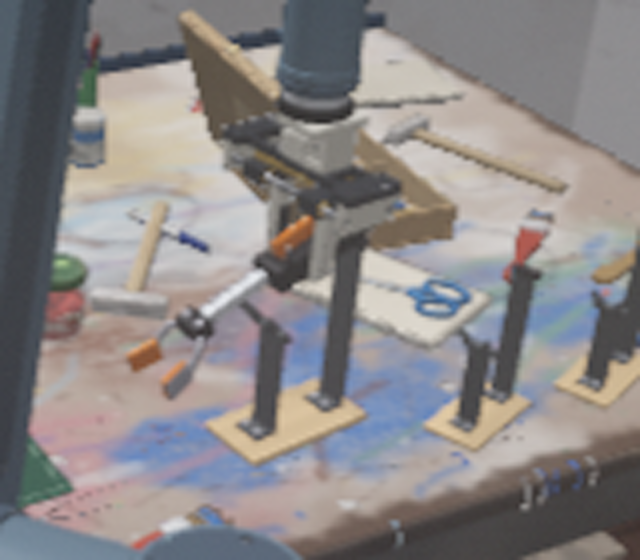

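```bash
python3 -m handwheel '[[[0.018,0,0],0,-0.09],[[0.018,0,0],0,-0.09],[[0.018,0,0],0,-0.09],[[0.015,0,0],0,-0.09],[[0.008,0,0],0,-0.09],[[0,0,0],0,-0.09]]'
python3 - <<'E'
from h import *
o=env.get_obs(); print(o['tcp_pos'],o['width'],o['ft_force'],R.from_rotvec(o['eef_rot']).as_matrix().round(3)[:,1])
c=snap('wrist','w23.png')
c=snap('scene','s23.png'); cv2.imwrite('pics/s23z.png',cv2.resize(c['image'][120:260,240:400,::-1],None,fx=4,fy=4,interpolation=cv2.INTER_CUBIC))
E
```

```text
t: 25.2
tcp_pos: [0.4633, -0.3649, 0.1673]
eef_rot: [-0.114, 1.569, 0.116]
ft_force: [0.4, 0.6, -2.0]
width: 0.0508
[ 0.46326603 -0.36490383  0.16732879] 0.05084829269512361 [ 0.44527605  0.62486719 -1.95470019] [-0.146  0.989  0.002]
```

View pics/w23.png

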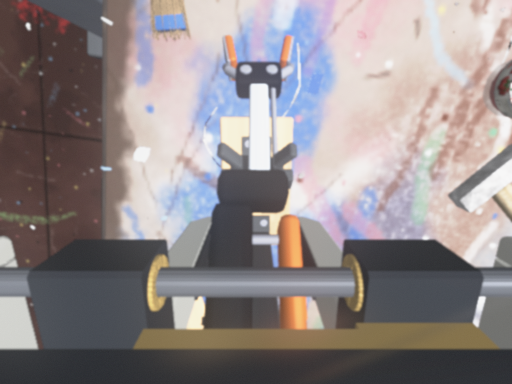

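View pics/s23z.png

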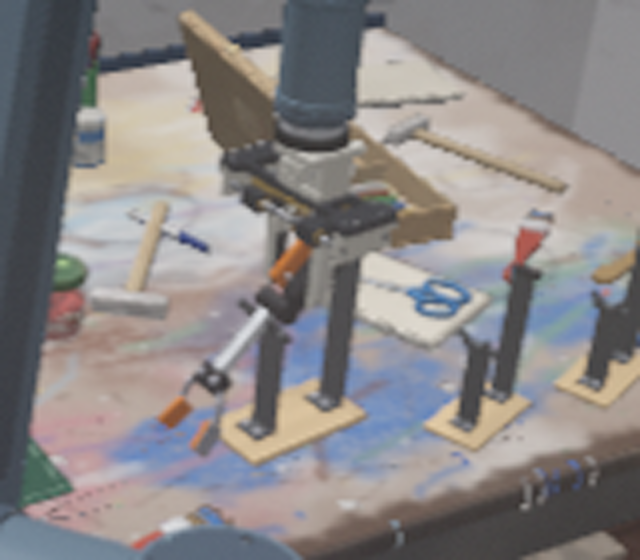

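```bash
python3 -m handwheel '[[[0.007,0,0],0,-0.09],[[0.006,0,0],0,-0.09],[[0,0,0],0,-0.09],[[0,0,0],0,-0.09]]'; python3 -m handwheel '[[[0,0,0],0,-0.2],[[0,0,0],0,-0.2],[[0,0,0],0,-0.3],[[0,0,0],0,-0.5],[[0,0,0],0,-1],[[0,0,0],0,-1],[[0,0,0],0,-1],[[0,0,0],0,-1],[[0,0,0],0,-1],[[0,0,0],0,-1]]'
python3 - <<'E'
from h import *
o=env.get_obs(); print(o['tcp_pos'],o['width'],o['ft_force'])
c=snap('wrist','w24.png')
E
```

```text
t: 25.63
tcp_pos: [0.4642, -0.3656, 0.1649]
eef_rot: [-0.116, 1.566, 0.114]
ft_force: [-1.2, 2.9, 4.6]
width: 0.0509
t: 26.47
tcp_pos: [0.4637, -0.3655, 0.1634]
eef_rot: [-0.115, 1.568, 0.115]
ft_force: [0.3, 0.6, 0.3]
width: 0.0927
[ 0.46367388 -0.36549267  0.16338456] 0.09267931577795999 [0.29275967 0.56477216 0.26380142]
```

View pics/w24.png

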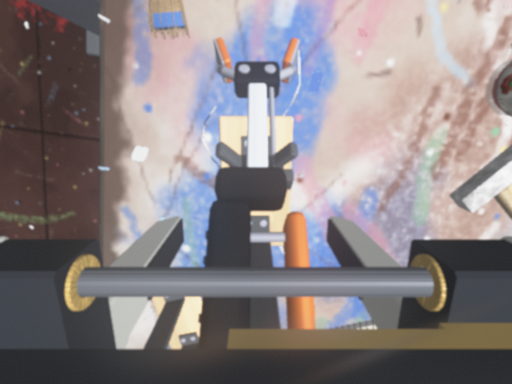

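```bash
python3 -m handwheel '[[[-0.03,0,0],0,-1],[[-0.05,0,0],0,-1],[[-0.08,0,0],0,-1],[[-0.1,0,0],0,-1],[[-0.1,0,0],0,-1],[[-0.09,0,0],0,-1],[[0,0,0],0,-1],[[0,0,0],0,-1]]'
python3 - <<'E'
from h import *
c=snap('wrist','w25.png')
E
python3 -m handwheel '[[[0,-0.1,0],0,-1],[[0,-0.1,0],0,-1],[[0,0,0],0,-1],[[0,0,0],0,-1]]'
python3 - <<'E'
from h import *
c=snap('wrist','w26.png'); o=env.get_obs(); print(o['tcp_pos'])
a=cv2.resize(load('w25.png')['image'][50:250,210:310,::-1],None,fx=4,fy=4,interpolation=cv2.INTER_CUBIC)
b=cv2.resize(c['image'][0:200,210:310,::-1],None,fx=4,fy=4,interpolation=cv2.INTER_CUBIC)
cv2.imwrite('pics/w256.png',np.hstack([a,b])[0:600])
c=snap('scene','s26.png');t=snap('top','t26.png')
cv2.imwrite('pics/st26.png',np.hstack([cv2.resize(c['image'][150:250,270:370,::-1],(400,400)),cv2.resize(t['image'][150:250,170:270,::-1],(400,400))]))
E
```

```text
t: 27.18
tcp_pos: [0.4645, -0.3662, 0.3463]
eef_rot: [-0.119, 1.564, 0.111]
ft_force: [0.3, 0.2, -0.8]
width: 0.0933
t: 27.57
tcp_pos: [0.4746, -0.4458, 0.3388]
eef_rot: [-0.109, 1.572, 0.118]
ft_force: [-0.1, 1.2, -0.4]
width: 0.093
[ 0.47483486 -0.44453964  0.34013392]
```

View pics/w256.png

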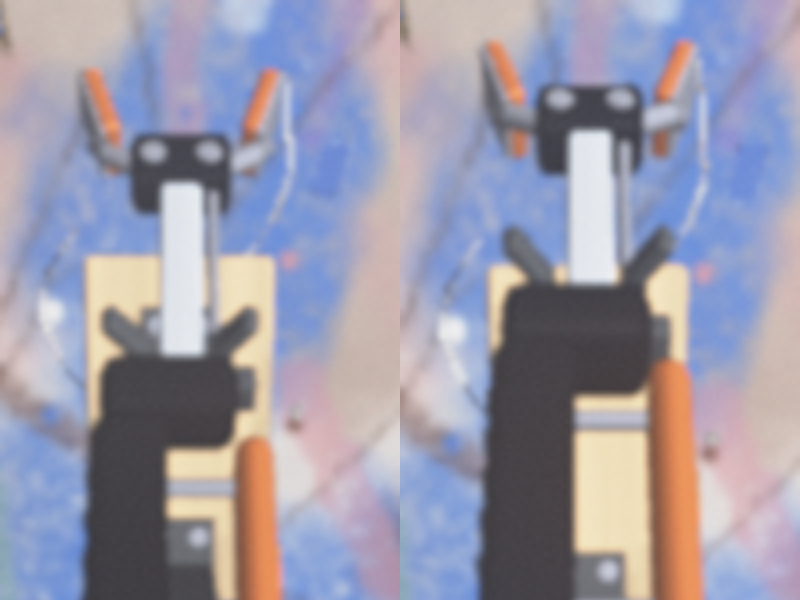

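View pics/st26.png

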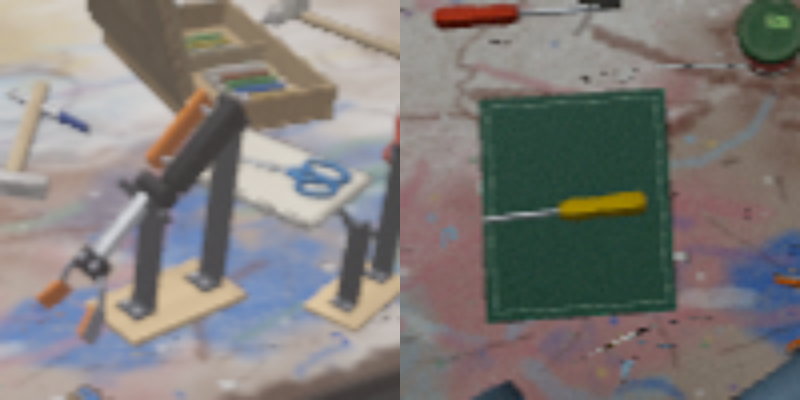

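Seated as before; a numeric check of the same features against the first measurement.

Run:
```python
from h import *
a=load('w25.png');b=load('w26.png')
def T(n,p,q,ref):
    r,e=tri(ray(a,210+p[0]/4,50+p[1]/4),ray(b,210+(q[0]-400)/4,q[1]/4)); print(n,r.round(4),(r-ref).round(4),np.round(e,4))
T('screwL',(152,153),(560,99),np.array([.4404,-.2631,.1027]))
T('screwR',(210,152),(621,98),np.array([.46,-.2597,.102]))
T('barfront',(256,440),(668,362),np.array([.4852,-.3458,.1821]))
T('forkL',(110,317),(514,237),np.array([.4376,-.3169,.1661]))
t=load('t26.png')
P=lambda u,v:(170+(u-400)/4,150+v/4)
tip=onz(t,*P(485,218),.0134);but=onz(t,*P(646,204),.0134);print(tip,but,np.linalg.norm(tip-but),'mid',(tip+but)/2)
o=env.get_obs();print(o['t'],o['joint_velocities'].round(3))
```

```text
screwL [ 0.441  -0.2634  0.1031] [ 0.0006 -0.0003  0.0004] [0.0002 0.0002]
screwR [ 0.4608 -0.2601  0.1026] [ 0.0008 -0.0004  0.0006] [0. 0.]
barfront [ 0.4851 -0.3454  0.1826] [-0.0001  0.0004  0.0005] [0.0006 0.0006]
forkL [ 0.4368 -0.3171  0.1646] [-0.0008 -0.0002 -0.0015] [0.0001 0.0001]
[0.55340389 0.0795012  0.0134    ] [ 0.56424913 -0.08923408  0.0134    ] 0.16908345877334768 mid [ 0.55882651 -0.00486644  0.0134    ]
27.7167 [ 0.008 -0.023 -0.006 -0.     0.003  0.001]
```

```bash
python3 -m handwheel '[[[0,0,0],0,-1],[[0,0,0],0,-1]]'
python3 - <<'E'
from h import *
print(env.sign_off())
E
```

```text
t: 27.88
tcp_pos: [0.4755, -0.4435, 0.3441]
eef_rot: [-0.116, 1.567, 0.115]
ft_force: [-0.2, 0.2, 0.3]
width: 0.0929
the job is handed in; nothing more can be done
None
```

The yellow screwdriver is on the green mat, the grabber is back on its stand, and I handed the job in at about 28 s of the 58 s allowed. Sign-off gives no verdict.

**What I did**
- **Finding the screwdriver:** Its handle was too deep to see from the drawer side, and several looks there showed nothing. I located it from its blade tip, seen through the gap at the back of the cabinet.
- **Levelling the grabber:** I lifted it off the stand held open at about 50 mm. I then levelled it by lowering its jaws onto the surface in front of the cabinet.
- **Clamping and drawing out:** I closed on the handle under the cabinet. The grip stopped at 42.3 mm, about 13.7 mm of bar travel, which fits a 24 mm handle. I then drew the screwdriver onto the mat and let go.
- **Putting the grabber back:** I lowered it onto the stand, where the rest tipped it back to its slope, then released it.

**Last checks**
- **Grabber:** The features I re-measured on it were within about 1 mm of where they were at the start. The bar was released.
- **Screwdriver:** It looked flat, with its middle at about (0.559, -0.005), roughly 15 mm from the mat's centre. Its measured length came out at 169 mm against the stated 173 mm, which I put down to reading single pixels.
- **Red screwdriver and jar:** They looked unmoved in the final top picture. I compared them by eye only.
- **Forces:** The wrist force readings I saw stayed under about 10 N, and the fingers stayed on the grabber, well clear of the yellow screwdriver.

No check failed.

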